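# Turn a circuit board over in its rework frame and lock it

### The job

The circuit board in the rework frame on the bench has to be soldered from below. Fold the flip-up stop back over its hinge so that it stays open by itself and turn the wing knob fully anticlockwise to slacken the lock; then turn the board right over, near edge up and away from you, until it lies level against its end stop with the solder side up, and turn the wing knob fully clockwise to lock it. Leave the tools and other things lying round the frame where they are.

Things in the scene. Friction and masses are not known exactly. Their poses are not given: they have to be found in the camera images.
- frame: Rework frame, fixed to the bench: steel base plate, an aluminium upright at each end. Origin on the bench top under the board's middle; x points across the board, away from the robot, y along the board's long axis to the robot's left (yaw up to 0.3), z up. The board turns about this y at x=0, 125 mm above the bench. Uprights at y=+128 and -142 mm, 16 mm thick, at most 155 mm high. Base plate x +-75, y -200 to 170 mm.
- board (a joint): Board angle about the frame's y, rad. 0: level, component side up; grows as the edge near the robot rises and goes over away from it (the far edge goes down). 3.14 (end stop): level, solder side (rows of bright dots) up. Starts tilted near edge low, -0.35 to 0; lowest -0.45. Carrier 116 mm across, 215 mm long. Freed, it turns with light friction (1 to 2 N at a rail) and stays where left; locked it is held.
- rail_a (a point): Middle of the aluminium carrier rail that starts nearer the robot, 52 mm from the turning axis; moves with the board. A bare rail, 12 mm wide and 10 mm thick, runs along each long edge of the board: the place to push. Components between the rails rise at most 14 mm.
- rail_b (a point): Middle of the opposite carrier rail, the one that starts farther from the robot (52 mm from the axis); moves with the board.
- lock_knob (a joint): Angle of the wing knob about its vertical axis, rad: 0 slack (wing along the frame's x, across the board's axis), 1.57 fully tight (wing along the frame's y, in line with the board's axis); starts tight, 1.42 to 1.57. Clockwise seen from above tightens. Hard stops at both ends. Needs up to 0.4 N m; stays where left, springing back up to 0.15 rad if short of tight. The brake bites from about 0.55.
- knob_grip (a point): Middle of the knob's black wing, on the knob's vertical axis, 170 mm above the bench; in the frame at x=-26, y=-178 mm. Wing 56 mm long, 10 mm thick, 26 mm high (13 mm above and below this point), on a round hub of 26 mm diameter; the housing's flat top lies 33 mm below this point. Can be gripped across its thickness or pushed at its ends.
- stop_arm (a joint): Angle of the flip-up stop about its hinge on the left upright (hinge line along the frame's x), rad: 0 (start) lying inward over the board's near rail, which it keeps from rising; 2.0 folded right back outward against its end. Past its balance point at about 1.15 it falls open by itself, short of that it falls shut. Light: about 2 N at its handle.
- stop_hinge (a point): Middle of the hinge line of the flip-up stop, fixed to the frame at x = -48, y = +128 mm, 145 mm above the bench.
- stop_tab (a point): Point on the stop's flat handle, moves with it. Closed: 26 mm from the hinge line towards the board's middle, 60 mm above it. The handle (26 mm wide along frame x, 6 mm thick) rises from the hinge, leaning inward 0.41 rad, to 78 mm above the hinge line. Pushed level outward (frame +y) on its inner face with a finger reaching down to about 45 mm above the hinge line, to 70 mm beyond the hinge, it swings over.
- driver_small: small screwdriver with black handle, 150 mm long, lying in front of the frame; not to be disturbed. Origin at the centre of its underside.
- stone: dark grey broken whetstone, 35 x 58 x 23 mm, lying behind the frame; not to be disturbed. Origin at the centre of its underside.
- sewing_awl: awl with brown wooden haft, 152 mm long, lying in front of the frame's right end; not to be disturbed. Origin at the centre of its underside.
- hammer_ash: cobbler's hammer with pale wooden handle, 279 mm long, lying to the right of the frame; not to be disturbed. Origin at the centre of its underside.
- hammer_black: cobbler's hammer with black handle, 257 mm long, lying far to the left; not to be disturbed. Origin at the centre of its underside.
- lasting_pincers: dark steel pincers, 178 mm long, lying to the left of the frame; not to be disturbed. Origin at the centre of its underside.
- clear_tub: clear plastic tub of tacks, 122 mm across, 72 mm high, at the back right; not to be disturbed. Origin at the centre of its underside.

How it is judged (in metres and radians):
On the way, in this order (a step that is already met when the one before it is completed fails the run):
1. the flip-up stop is folded back (over 1.7 rad) and the wing knob is slack (under 0.4 rad), in either order (value of joint stop_arm above 1.7 rad and value of joint lock_knob below 0.4 rad), for 0.2 s.
2. the board is turned right over (over 3.02 rad) (value of joint board above 3.02 rad), for 0.2 s.
3. the wing knob is locked (over 1.3 rad) with the board still over (value of joint board above 3.02 rad and value of joint lock_knob above 1.3 rad), for 0.2 s.
At the end, for the whole second after the job is handed in: The stop stands folded back (over 1.7 rad), the board lies turned over within 0.12 rad of its end stop (over 3.02 rad), solder side up and at rest, and the wing knob is turned clockwise to over 1.3 rad (1.57 is fully tight) (all of step 3 and value of joint stop_arm above 1.7 rad and velocity of joint board between -0.05 and 0.05 rad/s); the robot touches nothing.
It fails at once if a tool or other thing beside the frame is moved by more than 40 mm (distance of any of driver_small, stone, sewing_awl, hammer_ash, hammer_black, lasting_pincers, clear_tub from where it was at the start of the episode above 0.04 m).
It also fails if it takes over 72 s, if anything falls off the work surface, if the arm or the gripper's body presses on something with over 40 N, if the wrist force passes 120 N, or if a joint passes its speed limit or range.

### The arm

A 6-joint arm with a two-finger parallel gripper is mounted at the origin on a cart in front of the work surface, level with it; the furniture and walls round the work are solid. World frame = base frame: x ahead of the robot, y to its left, z up, the work surface at z = 0. Lengths are in m, angles in degrees, forces in N, time in s.
With the tool pointing down it reaches from about 0.4 to 0.825 m from the base axis. Payload 7 kg.
Tool frame: the origin (TCP) lies on the centre line of the jaws, within the pads' length; the fingertips stand 11 mm ahead of it and the grasp point (between the pads) lies 8 mm behind it; z points along the fingers, y is the line along which they close (so a half turn about z gives the same grasp; the last joint's range is limited). The gripper opens to 88 mm and grips with 3 to 60 N. Pads are 19 mm wide; open, the fingers measure 130 mm over their backs; the gripper's body (78 mm by 193 mm) begins 47 mm behind the grasp point.
Start: joints at [83.256, 20.546, 0.682, 0, -70.136, -16.507], TCP at [0.266, 0.62, 0.213] pointing down, gripper open.
Joint ranges: [-176.03, 176.03], [-82.01, 121.73], [-58.28, 71.71], [-173.87, 95.51], [-174.79, -0.11], [-173.66, 173.66]. Speed limits (degrees/s): [136.94, 136.94, 172.46, 180, 180, 180].

### API

Orientations are given as [roll, pitch, yaw] about the fixed x, y, z axes, in that order (R = Rz(yaw) Ry(pitch) Rx(roll)).
In Python, from plant import r, capture, camera_model, job gives the robot as it stands.
- The arm moves only by the tool drive_tool, never from a script. Its argument "increments" is a list that holds one entry, the list of rows, each a list of 5 numbers: the gripper's target within -1 to 1 (fully open at 1, half-way at 0, shut at -1), then the shift along the tool's x, y, z scaled (see below), then the turn about the tool's z scaled (see below). In form: [[[gripper, tx, ty, tz, roll], ...]]. A call has 1 to 5 rows; each row is the pose to reach, as a shift and turn from the pose commanded when the call began, along the tool's axes at that moment, turning the shorter way round; what a row does not reach only later rows make up. The controller multiplies each number of a shift by 120 mm and each number of a turn by 360 degrees. A row lasts 1/8 s, in which the tool goes at most 62.5 mm and 10.7 degrees, less where a joint would pass 70% of its speed; a pose out of reach is approached as far as the arm can. A call with a number of a shift or a turn outside -1 to 1 is refused whole. A call with a gripper value outside its range is refused whole. The fingers move at their own pace and stop on an object; "squeeze" is the grip in N (left out, the last holds). Time passes only in rows, so rows that repeat a pose let the fingers close. It gives the time, the measured TCP pose, the force, the opening and the grip force at its end, in the units of the state.
- r.get_state(): the state, without advancing time (a new reading comes with each control period).
- capture(name): name is "scene" or "top" or "wrist"; returns the picture (384x512x3 uint8, red, green, blue); there is no depth.
- camera_model(name): a dict with "camera_matrix" (3x3 intrinsics, pixels), "k1" (the pictures are not rectified: a ray, as slopes to the right and down, at radius r is drawn at 1 + k1 r^2 times it, then the intrinsics apply), "rvec" (rotation vector, rad) and "tvec" (3), from world to camera coordinates, as OpenCV has them. Camera axes: x right, y down, z forward; pixel columns grow to the right and rows downward; lengths in m; the calibration is good to about 2 mm. A picture is of the moment at which its call begins: read the wrist's pose just before it. camera_model takes no time and is no camera call; for the wrist camera it gives the pose at the moment of the call.
- job.close_job(): hands the job in; it is judged then, once.
The state is a dict: "time_s": time; "joints": joint angles; "qd": joint speeds; "joint_torque": joint torques, N m; "tcp_pos": TCP position; "eef_rot": TCP orientation; "contact_force": force on the tool from outside, world axes, zero at the start; "moment": the same for the moment, N m; "gripper_width": finger opening in m; "gripper_force": force on a finger pad.
Only numpy, scipy, OpenCV 4.12 (cv2) and the standard library are available. Lean on these libraries where they do the work, as an engineer would, in place of code of your own. Each camera call takes 0.05 s, during which the arm holds its last target. There are 200 camera calls.

## Working session

There is one attempt and no reset: what is moved stays moved. The work goes in short steps, Python scripts to look and compute and a tool call to move; the robot and the scene stay as the last step left them, time stands still between calls to the robot, and variables do not carry over. Pictures are saved under pics/ and viewed, at most 10 in all, crops included, and the job is handed in when it is done.

Besides the shell and the picture viewer there is one more tool, called after ">>>" as a command line: name --argument value ..., lists and objects as JSON in quotes. drive_tool: Moves the arm, as the interface text tells. Its arguments: {"type":"object","properties":{"increments":{"type":"array"},"squeeze":{"type":"number"}},"required":["increments"]}

```bash
mkdir -p pics; ls; python3 - <<'E'
from plant import r,capture,camera_model
import cv2
print(r.get_state())
for n in("scene","top"):
    im=capture(n); cv2.imwrite(f"pics/{n}0.png",cv2.cvtColor(cv2.resize(im,(800,600),interpolation=cv2.INTER_CUBIC),cv2.COLOR_RGB2BGR)); 
    cv2.imwrite(f"pics/{n}_raw.png",cv2.cvtColor(im,cv2.COLOR_RGB2BGR)); print(camera_model(n))
E
```

```text
pics
{'time_s': 0.0, 'joints': array([ 8.32574354e+01,  2.05908670e+01,  6.33475885e-01, -1.98199117e-02,
       -7.01362325e+01, -1.65054472e+01]), 'qd': array([-0.05188177, -0.00682194, -0.02648333,  0.04566816,  0.03930763,
       -0.03870548]), 'joint_torque': array([-8.62390061e-04, -5.82715416e+01,  2.93058211e+01,  6.99693024e+00,
        6.91286419e-03, -1.59348410e-04]), 'tcp_pos': array([0.26627205, 0.61969828, 0.21202781]), 'eef_rot': array([ 1.79904940e+02, -8.73739435e-03, -2.32547543e+01]), 'contact_force': array([ 0.20489581, -0.36496454, -0.21961553]), 'moment': array([-0.01250092,  0.0216535 ,  0.00875601]), 'gripper_force': 0.0, 'gripper_width': 0.08752803809466782}
{'camera_matrix': array([[354.62377349,   0.        , 253.82848335],
       [  0.        , 354.62377349, 195.54152165],
       [  0.        ,   0.        ,   1.        ]]), 'k1': 0.03334575987286327, 'rvec': array([ 2.26580884, -0.8100617 ,  0.34068055]), 'tvec': array([-0.31675301,  0.40979763,  1.05144045])}
{'camera_matrix': array([[483.16962921,   0.        , 256.25663971],
       [  0.        , 483.16962921, 190.15709323],
       [  0.        ,   0.        ,   1.        ]]), 'k1': -0.04317373531279148, 'rvec': array([ 2.15480864, -2.15955481,  0.10461984]), 'tvec': array([0.1386037 , 0.54840848, 1.67995865])}
```

View pics/scene0.png

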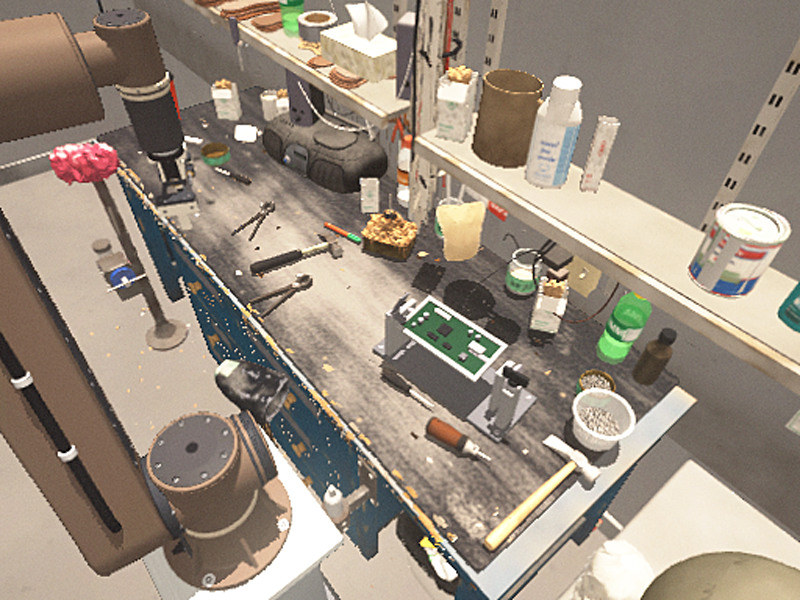

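View pics/top0.png

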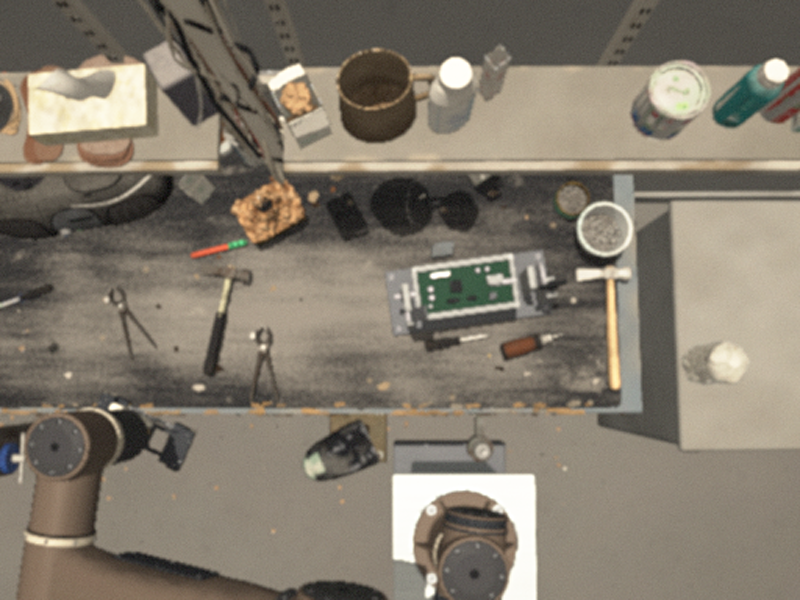

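The scene view shows the frame with the board at about (450,340), the stop at (405,310) and the knob at (515,375), in 800x600 px. The top view shows the board at (465,288), the stop at (405,300) and the knob at (548,290). I need crops to pick exact pixels.

```bash
python3 - <<'E'
import cv2
def crop(n,x,y,w,h,s):
    im=cv2.imread(f"pics/{n}_raw.png")[y:y+h,x:x+w]
    im=cv2.resize(im,None,fx=s,fy=s,interpolation=cv2.INTER_CUBIC)
    for i in range(0,w,10): cv2.putText(im,str(x+i),(i*s,8),0,.3,(0,255,255)); cv2.line(im,(i*s,10),(i*s,15),(0,255,255))
    for i in range(0,h,10): cv2.putText(im,str(y+i),(0,i*s+3),0,.3,(0,255,255)); 
    cv2.imwrite(f"pics/{n}_crop.png",im)
crop("top",240,150,130,80,6); crop("scene",232,178,125,105,5)
E
```

```text
(no output)
```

View pics/top_crop.png

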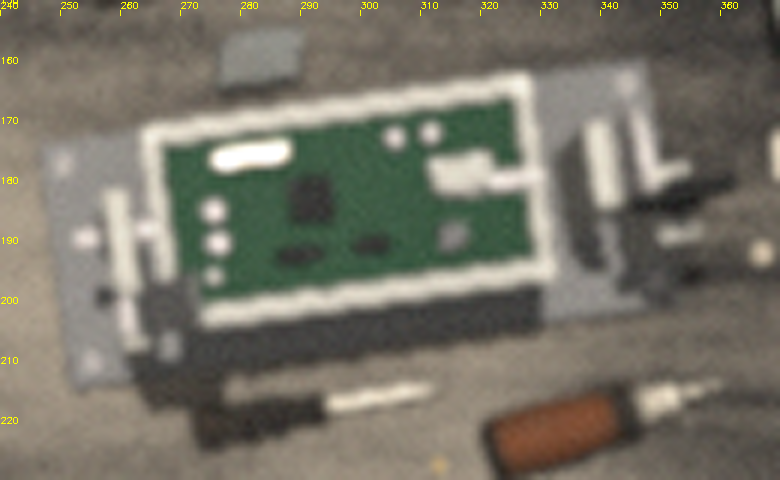

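View pics/scene_crop.png

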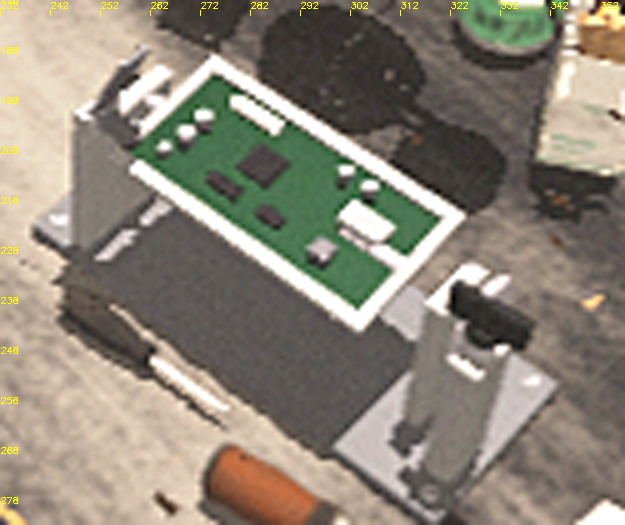

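The top crop shows plate corners at about (247,174), (347,160), (353,202) and (253,214), and the wing centred at about (353,182). The scene crop has the wing centre at about (330,241), and the stop's dark handle at about (258,196).

```bash
cat >h.py <<'E'
import numpy as np,cv2
from plant import r,capture,camera_model
def ray(n,p,m=None):
    m=m or camera_model(n);K=m["camera_matrix"]
    d=np.array([(p[0]-K[0,2])/K[0,0],(p[1]-K[1,2])/K[1,1]]);u=d.copy()
    for _ in range(10):u=d/(1+m["k1"]*(u@u))
    R=cv2.Rodrigues(m["rvec"])[0];return -R.T@m["tvec"],R.T@np.array([*u,1])
def plane(n,p,z):
    o,d=ray(n,p);return (o+d*(z-o[2])/d[2])
def proj(n,X,m=None):
    m=m or camera_model(n);R=cv2.Rodrigues(m["rvec"])[0];c=R@np.array(X)+m["tvec"];u=c[:2]/c[2];u=u*(1+m["k1"]*(u@u));K=m["camera_matrix"]
    return np.array([u[0]*K[0,0]+K[0,2],u[1]*K[1,1]+K[1,2]])
def two(p,q):
    o1,d1=ray("top",p);o2,d2=ray("scene",q)
    s=np.linalg.lstsq(np.c_[d1,-d2],o2-o1,rcond=None)[0];a=o1+s[0]*d1;b=o2+s[1]*d2
    return (a+b)/2,np.linalg.norm(a-b)
E
python3 - <<'E'
from h import *
c=[plane("top",p,.01)[:2] for p in((247,174),(347,160),(353,202),(253,214))]
F=np.array([[.075,.17],[.075,-.2],[-.075,-.2],[-.075,.17]])
P=np.array(c);print(P)
A=P-P.mean(0);B=F-F.mean(0)
yaw=np.arctan2((B[:,0]*A[:,1]-B[:,1]*A[:,0]).sum(),(A*B).sum())
R=np.array([[np.cos(yaw),-np.sin(yaw)],[np.sin(yaw),np.cos(yaw)]]);o=P.mean(0)-R@F.mean(0)
print("yaw",yaw,"o",o,"res",P-(F@R.T+o))
k=two((353,182),(330,241));print("knob",k,"pred",R@[-.026,-.178]+o)
for p,z in(((353,182),.18),):print(plane("top",p,z))
print("scene knob .18",plane("scene",(330,241),.18))
def w(x,y,z):return np.r_[R@[x,y]+o,z]
for nm,X in dict(hinge=(-.048,.128,.145),tab=(-.048,.102,.205),knob=(-.026,-.178,.183),w1=(-.026,-.150,.183),w2=(-.026,-.206,.183)).items():
    print(nm,w(*X),proj("top",w(*X)),proj("scene",w(*X)))
# corners of carrier
for nm,p,q in(("farR",(328,163),(323,220)),("nearR",(331,195),(304,243)),("farL",(265,172),(273,189))):
    X,e=two(p,q);print(nm,X,e,R.T@(X[:2]-o))
for n in ("driver",(272,222)),("awl",(322,222)),("awltip",(359,214)),("drvtip",(311,214)):
    print(n[0],plane("top",n[1],.015))
E
```

```text
[[ 0.60979407  0.17097572]
 [ 0.65964821 -0.18994192]
 [ 0.50750314 -0.20796234]
 [ 0.46555373  0.14945055]]
yaw 0.1279052309889622 o [ 0.55871144 -0.00449203] res [[-0.00162006 -0.00271033]
 [ 0.00103808  0.0033496 ]
 [-0.00233231  0.0044627 ]
 [ 0.00291429 -0.00510198]]
knob (array([ 0.55957884, -0.18022291,  0.17092169]), np.float64(0.001913681473529419)) pred [ 0.55562893 -0.18435447]
[ 0.55771226 -0.17783798  0.18      ]
scene knob .18 [ 0.55417351 -0.18435699  0.18      ]
hinge [0.49477627 0.11633965 0.145     ] [262.16294295 202.57384888] [251.48787628 201.10145801]
tab [0.49809275 0.09055204 0.205     ] [270.24074082 199.89056765] [257.33674354 192.76628911]
knob [ 0.55562893 -0.18435447  0.183     ] [355.20300345 182.51515395] [330.49145931 240.1564013 ]
w1 [ 0.55205734 -0.15658319  0.183     ] [346.63211253 183.63826761] [322.83224947 235.01629593]
w2 [ 0.55920052 -0.21212574  0.183     ] [363.7656604  181.39296933] [338.34967105 245.42974394]
farR [ 0.6240148  -0.10095158  0.14826572] 0.004133714195372181 [ 0.05246585 -0.10400149]
nearR [ 0.52201235 -0.11439807  0.12291585] 0.0015070895259838464 [-0.05041856 -0.10432703]
farL [0.59297635 0.10897186 0.14862994] 0.007616837859773974 [0.0484581  0.10816631]
driver [0.43665746 0.08190163 0.015     ]
awl [ 0.43620837 -0.09543367  0.015     ]
awltip [ 0.46421203 -0.22738478  0.015     ]
drvtip [ 0.46472258 -0.05680867  0.015     ]
```

>>> drive_tool --increments '[[[-1, 0.3, 0.3, -0.3, -0.029], [-1, 0.6, 0.6, -0.5, -0.058], [-1, 1, 1, -0.5, -0.085], [-1, 1, 1, -0.5, -0.085], [-1, 1, 1, -0.5, -0.085]]]' --squeeze 20

```text
time_s: 0.72
tcp_pos: [0.3295, 0.4622, 0.2731]
eef_rot: [-180.0, -0.0, 7.2]
contact_force: [0.7, 0.4, -1.1]
gripper_width: 0.0432
gripper_force: 0.0
```

>>> drive_tool --increments '[[[-1, 0.17, 0.5, 0, 0], [-1, 0.34, 1, 0, 0], [-1, 0.34, 1, 0, 0], [-1, 0.34, 1, 0, 0]]]'

```text
time_s: 1.23
tcp_pos: [0.3852, 0.3496, 0.2726]
eef_rot: [180.0, 0.0, 7.3]
contact_force: [0.7, 0.3, -0.5]
gripper_width: 0.004
gripper_force: 0.0
```

>>> drive_tool --increments '[[[-1, 0.17, 0.5, 0, 0], [-1, 0.34, 1, 0, 0], [-1, 0.34, 1, 0, 0], [-1, 0.34, 1, 0, 0]]]'

```text
time_s: 1.72
tcp_pos: [0.441, 0.2361, 0.2726]
eef_rot: [180.0, 0.0, 7.3]
contact_force: [-0.0, -0.1, -0.2]
gripper_width: 0.0006
gripper_force: 0.0
```

>>> drive_tool --increments '[[[-1, 0.17, 0.5, 0, 0], [-1, 0.34, 1, 0, 0], [-1, 0.34, 1, 0, 0], [-1, 0.34, 1, 0, 0]]]'

```text
time_s: 2.22
tcp_pos: [0.4968, 0.1225, 0.2726]
eef_rot: [180.0, 0.0, 7.4]
contact_force: [-0.6, 0.8, 0.1]
gripper_width: 0.0007
gripper_force: 0.0
```

>>> drive_tool --increments '[[[-1, 0, 0.59, 0, 0], [-1, 0, 0.59, 0, 0], [-1, 0, 0.59, 0, 0]]]'

```text
time_s: 2.6
tcp_pos: [0.5058, 0.0522, 0.273]
eef_rot: [-180.0, -0.0, 7.4]
contact_force: [-0.5, 0.4, -0.1]
gripper_width: 0.0005
gripper_force: 0.0
```

```bash
python3 - <<'E'
from h import *
s=r.get_state();print(s["tcp_pos"],s["eef_rot"],s["time_s"],s["gripper_width"])
m=camera_model("wrist");im=capture("wrist");cv2.imwrite("pics/w1.png",cv2.resize(im,(768,576))[:,:,::-1])
a=.128;R=np.array([[np.cos(a),-np.sin(a)],[np.sin(a),np.cos(a)]]);o=np.array([.560,-.003])
for nm,X in dict(hinge=(-.048,.128,.145),tab=(-.048,.102,.205),knob=(-.026,-.178,.183),up=(0,.128,.155),cornR=(-.058,.107,.125),plate=(-.075,.17,.01)).items():
    print(nm,proj("wrist",np.r_[R@X[:2]+o,X[2]],m)*1.5)
E
```

```text
[0.50582036 0.05215389 0.27297982] [-1.79985383e+02 -1.05963882e-02  7.40037313e+00] 2.6 0.000492540986492657
hinge [284.87012185 269.58061338]
tab [309.93837148 298.20793669]
knob [775.68879952 252.40948715]
up [277.08846498 198.48271703]
cornR [320.86248027 275.9363731 ]
plate [271.98330889 260.56524002]
```

View pics/w1.png

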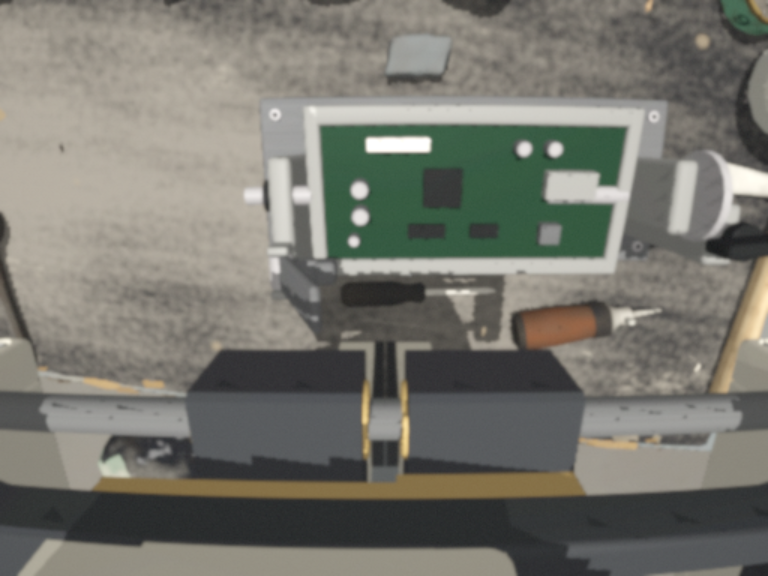

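The wrist view agrees with the computed frame: the upright is at (281,200), against (277,198) predicted. The stop handle is at (300,285), between the predicted hinge and tab, so I'll lower inside the handle and push it out.

>>> drive_tool --increments '[[[-1, 0, 0.1, 0.1, 0], [-1, 0, 0.1, 0.35, 0], [-1, 0, 0.1, 0.6, 0], [-1, 0, 0.1, 0.6, 0], [-1, 0, 0.1, 0.6, 0]]]'

```text
time_s: 3.28
tcp_pos: [0.508, 0.0393, 0.2018]
eef_rot: [180.0, -0.0, 7.4]
contact_force: [0.3, 0.6, -0.6]
gripper_width: 0.0005
gripper_force: 0.0
```

>>> drive_tool --increments '[[[-1, 0, -0.2, 0, 0], [-1, 0, -0.4, 0, 0], [-1, 0, -0.6, 0, 0], [-1, 0, -0.8, 0, 0], [-1, 0, -1, 0, 0]]]'

```text
time_s: 3.9
tcp_pos: [0.4926, 0.1593, 0.2026]
eef_rot: [-179.9, -0.1, 7.4]
contact_force: [0.3, -0.3, -0.1]
gripper_width: 0.0004
gripper_force: 0.0
```

>>> drive_tool --increments '[[[-1, 0, -0.15, 0, 0], [-1, 0, -0.25, 0, 0], [-1, 0, -0.25, 0, 0], [-1, 0, -0.25, 0, 0]]]'

```text
time_s: 4.4
tcp_pos: [0.4882, 0.1874, 0.201]
eef_rot: [180.0, 0.0, 7.3]
contact_force: [0.8, -0.4, -0.4]
gripper_width: 0.0004
gripper_force: 0.0
```

```bash
python3 - <<'E'
from h import *
s=r.get_state();print(s["tcp_pos"],s["eef_rot"],s["time_s"],s["contact_force"])
im=capture("wrist");cv2.imwrite("pics/w2.png",cv2.resize(im,(768,576))[:,:,::-1])
E
```

```text
[0.48821908 0.18742533 0.2009872 ] [1.79992383e+02 4.81746077e-03 7.34604484e+00] 4.4 [ 0.78007375 -0.43300548 -0.44059986]
```

View pics/w2.png

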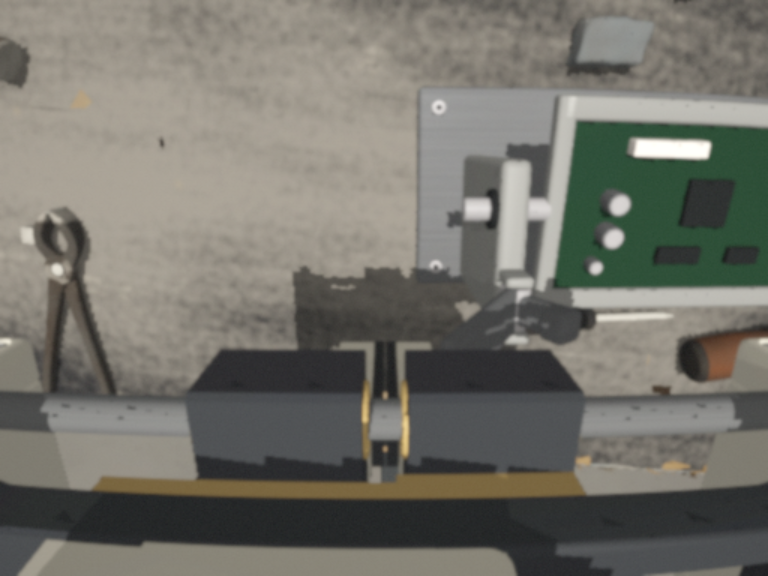

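The wrist view shows the stop swung outward: its dark arm goes left from the hinge at (515,300). I'll lift, travel towards the knob, and look on the way.

>>> drive_tool --increments '[[[-1, 0, 0, -0.3, 0], [-1, 0, 0.2, -0.6, 0], [-1, 0, 0.6, -0.6, 0], [-0.2, 0, 1, -0.6, 0], [-0.2, 0, 1, -0.6, 0]]]'

```text
time_s: 5.08
tcp_pos: [0.5034, 0.0657, 0.2732]
eef_rot: [180.0, -0.0, 7.1]
contact_force: [-0.6, -0.2, -0.1]
gripper_width: 0.0152
gripper_force: 0.0
```

>>> drive_tool --increments '[[[-0.2, 0, 0.5, 0, 0], [-0.2, 0.1, 1, 0, 0], [-0.2, 0.18, 1, 0, 0], [-0.2, 0.18, 1, 0, 0]]]'

```text
time_s: 5.58
tcp_pos: [0.5406, -0.0475, 0.2724]
eef_rot: [-180.0, 0.0, 7.3]
contact_force: [-0.4, 0.2, -0.2]
gripper_width: 0.0352
gripper_force: 0.0
```

```bash
python3 - <<'E'
from h import *
s=r.get_state();print(s["tcp_pos"],s["eef_rot"],s["time_s"],s["joints"])
m=camera_model("wrist");im=capture("wrist");cv2.imwrite("pics/w3_raw.png",im[:,:,::-1]);sc=capture("scene")
a=.128;R=np.array([[np.cos(a),-np.sin(a)],[np.sin(a),np.cos(a)]]);o=np.array([.560,-.003])
for nm,X in dict(knobtop=(-.026,-.178,.183),upR=(0,-.142,.155),hinge=(-.048,.128,.145)).items():
    print(nm,proj("wrist",np.r_[R@X[:2]+o,X[2]],m))
out=np.zeros((600,800,3),np.uint8)
out[:576,:500]=cv2.resize(im[:,150:483],(500,576))
out[:500,500:]=cv2.resize(sc[170:270,225:285],(300,500))
cv2.imwrite("pics/w3.png",out[:,:,::-1])
E
```

```text
[ 0.54057941 -0.04753298  0.27244154] [-1.79994561e+02  4.68723529e-02  7.26887577e+00] 5.575 [ 1.56634076e+01  6.09214758e+00 -1.05638332e+01 -1.27554075e-02
 -7.33895959e+01  8.16091171e+01]
knobtop [409.18247802 190.53205156]
upR [362.49090631 155.65091599]
hinge [ 92.99611226 200.48037708]
```

View pics/w3.png

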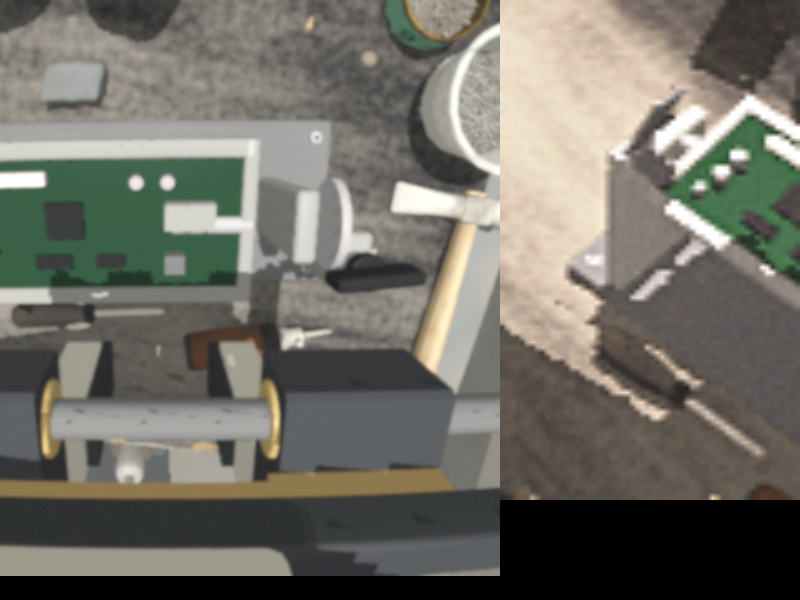

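The wing's centre is at raw (401,184), about 5 mm off the prediction. The stop's state in the scene crop at (660,130) looks ambiguous, so I'll check it in the left part of the wrist picture.

```bash
python3 - <<'E'
from h import *
m=camera_model("wrist");
print("knob",plane("wrist",(401,184),.183))
a=.128;R=np.array([[np.cos(a),-np.sin(a)],[np.sin(a),np.cos(a)]]);o=np.array([.560,-.003])
for phi in(0,1.15,2.0):
    t=phi-.41;X=(-.048,.128+.0654*np.sin(t),.145+.0654*np.cos(t));W=np.r_[R@X[:2]+o,X[2]]
    print(phi,proj("wrist",W,m)*1, proj("scene",W))
im=cv2.imread("pics/w3_raw.png");sc=capture("scene")[:,:,::-1]
out=np.zeros((600,800,3),np.uint8);out[:480,:400]=cv2.resize(im[100:260,30:163],(400,480));out[:400,400:]=cv2.resize(sc[170:230,220:280],(400,400),interpolation=cv2.INTER_CUBIC)
cv2.imwrite("pics/s4.png",out)
E
```

```text
knob [ 0.56162692 -0.17288409  0.183     ]
0 [ 88.79261712 222.35893222] [257.35929268 192.35632894]
1.15 [ 23.45792428 216.37358333] [242.24553334 184.59477168]
2.0 [ 36.95276172 199.10263891] [238.12422624 191.62249371]
```

View pics/s4.png

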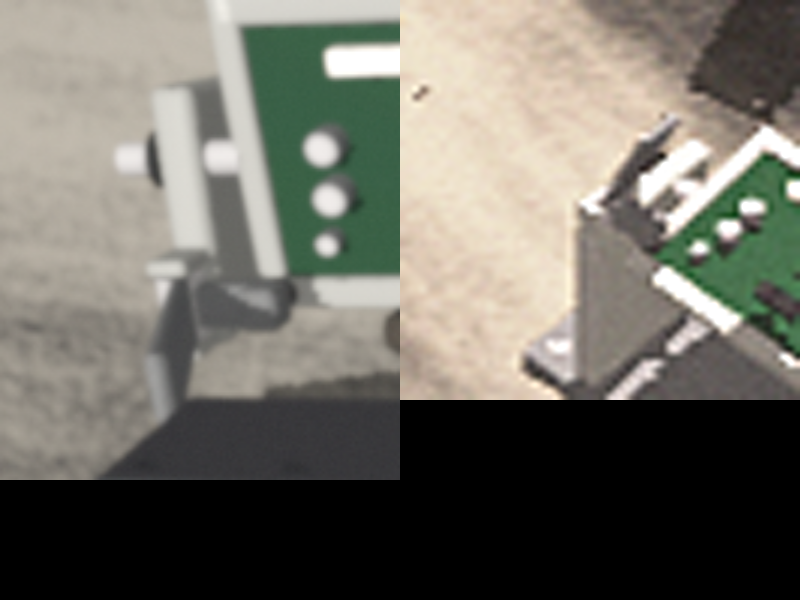

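```bash
python3 - <<'E'
from h import *
m=camera_model("wrist");Rc=cv2.Rodrigues(m["rvec"])[0]
d=np.array([.4882,.1874,.2010])-np.array([.5406,-.0475,.2724])
m2=dict(m);m2["tvec"]=m["tvec"]-Rc@d
print("cam",-Rc.T@m["tvec"])
a=.128;R=np.array([[np.cos(a),-np.sin(a)],[np.sin(a),np.cos(a)]])
for o in((.560,-.003),(.563,.005)):
  for nm,X in dict(hinge=(-.048,.128,.145),up=(0,.128,.155),plate=(.075,.17,.01),plate2=(-.075,.17,.01)).items(): print(nm,proj("wrist",np.r_[R@X[:2]+o,X[2]],m2)*1.5,proj("wrist",np.r_[R@X[:2]+o,X[2]],m))
  for phi in(0,.6,1.15,1.45,2.0):
    t=phi-.41;W=[np.r_[R@[-.048,.128+L*np.sin(t)]+o,.145+L*np.cos(t)] for L in(.03,.065,.085)]
    print(phi,[np.round(proj("wrist",w,m2)*1.5) for w in W])
E
```

```text
cam [ 0.61757905 -0.03633863  0.44307617]
hinge [521.92458347 304.24012666] [ 94.14388486 199.63115583]
up [536.45009689 214.56320166] [ 82.01828099 155.77234387]
plate [425.08231847  83.14981708] [101.74880248  81.94876822]
plate2 [420.73651023 280.89026451] [114.33344505 187.77049517]
0 [array([564., 324.]), array([626., 353.]), array([670., 373.])]
0.6 [array([528., 325.]), array([536., 358.]), array([543., 383.])]
1.15 [array([493., 320.]), array([450., 342.]), array([421., 358.])]
1.45 [array([478., 315.]), array([418., 328.]), array([380., 337.])]
2.0 [array([464., 304.]), array([397., 303.]), array([358., 303.])]
hinge [508.16658428 296.91724367] [ 86.66485933 195.94368304]
up [521.28615626 205.86368318] [ 74.06934085 151.77199641]
plate [414.7970811   77.30280004] [96.14843614 79.09325729]
plate2 [411.49963008 276.11892157] [109.08173685 185.17561861]
0 [array([549., 316.]), array([609., 344.]), array([652., 364.])]
0.6 [array([512., 317.]), array([518., 349.]), array([523., 373.])]
1.15 [array([477., 312.]), array([432., 333.]), array([401., 348.])]
1.45 [array([463., 307.]), array([402., 320.]), array([362., 329.])]
2.0 [array([450., 297.]), array([382., 296.]), array([343., 296.])]
```

The stop has fallen shut again: in this view the handle is at raw (87,217), which matches angle 0. Before retrying I'll triangulate features across the wrist views to refine the frame pose.

```bash
python3 - <<'E'
from h import *
m=camera_model("wrist");Rc=cv2.Rodrigues(m["rvec"])[0];t0=np.array([.5406,-.0475,.2724])
print(m["camera_matrix"][0],m["camera_matrix"][1],m["k1"],Rc.round(3))
P={"w1":[.5058,.0522,.2730],"w2":[.4882,.1874,.2010],"w3":t0}
def mod(k):
    q=dict(m);q["tvec"]=m["tvec"]-Rc@(np.array(P[k])-t0);return q
def tri(obs):
    A=np.zeros((3,3));b=np.zeros(3)
    for k,p in obs:
        if k in("top","scene"): o,d=ray(k,p)
        else: o,d=ray("wrist",p,mod(k))
        d/=np.linalg.norm(d);M=np.eye(3)-np.outer(d,d);A+=M;b+=M@o
    X=np.linalg.solve(A,b)
    return X.round(4),[np.round(proj(k if k in("top","scene") else "wrist",X,None if k in("top","scene") else mod(k))-p,1) for k,p in obs]
a=.128;R=np.array([[np.cos(a),-np.sin(a)],[np.sin(a),np.cos(a)]]);o=np.array([.560,-.003])
L={"upfar":[("w1",(281/1.5,158/1.5)),("w2",(514/1.5,160/1.5)),("w3",(87.2,130))],
"plateFL":[("w1",(262/1.5,98/1.5)),("w2",(417/1.5,88/1.5))],
"boardFL":[("w1",(306/1.5,108/1.5)),("w2",(557/1.5,97/1.5))],
"boardFR":[("w1",(645/1.5,108/1.5)),("w3",(322.5,93.5))],
"plateFR":[("w1",(666/1.5,102/1.5)),("w3",(369.5,81))],
"knob":[("w3",(401,184)),("top",(353,182)),("scene",(330,241))],
"stone":[("w1",(420/1.5,60/1.5)),("w2",(612/1.5,43/1.5)),("w3",(150+73*.666,82*.667))]}
for k,v in L.items():
    X,e=tri(v);print(k,X,R.T@(X[:2]-o),[list(i) for i in e])
E
```

```text
[310.63136443   0.         256.35927344] [  0.         310.63136443 190.50714638] -0.08564278906400452 [[ 0.129 -0.992 -0.001]
 [-0.949 -0.124  0.291]
 [-0.289 -0.037 -0.957]]
upfar [0.5659 0.1315 0.1288] [0.02302076 0.13264654] [[np.float64(-1.4), np.float64(0.1)], [np.float64(0.8), np.float64(1.3)], [np.float64(0.8), np.float64(-1.1)]]
plateFL [ 0.6105  0.1799 -0.0042] [0.07343419 0.17495736] [[np.float64(0.0), np.float64(0.2)], [np.float64(-0.0), np.float64(-0.2)]]
boardFL [0.5999 0.1167 0.1285] [0.05485338 0.11362749] [[np.float64(-0.0), np.float64(-0.4)], [np.float64(-0.0), np.float64(0.5)]]
boardFR [ 0.6292 -0.0976  0.1393] [ 0.05655813 -0.10265953] [[np.float64(0.0), np.float64(0.3)], [np.float64(-0.1), np.float64(-0.3)]]
plateFR [ 0.6585 -0.1842  0.0101] [ 0.07456387 -0.19229124] [[np.float64(-0.0), np.float64(-0.4)], [np.float64(0.1), np.float64(0.4)]]
knob [ 0.5594 -0.1799  0.1706] [-0.02317651 -0.17537622] [[np.float64(0.8), np.float64(-0.4)], [np.float64(0.1), np.float64(-0.2)], [np.float64(-0.4), np.float64(0.0)]]
stone [0.6598 0.0442 0.0127] [0.10500867 0.03407432] [[np.float64(-1.0), np.float64(-2.0)], [np.float64(0.4), np.float64(0.9)], [np.float64(0.7), np.float64(1.2)]]
```

The refined frame origin is about (0.561, 0.0015) and the knob about (0.559, -0.179). I'll retry the stop a little lower and slower, take a snapshot, and leave straight up.

>>> drive_tool --increments '[[[-1, -0.09, -0.44, 0, 0], [-1, -0.18, -0.88, 0, 0], [-1, -0.18, -0.88, 0, 0], [-1, -0.18, -0.88, 0, 0], [-1, -0.18, -0.88, 0, 0]]]'

```text
time_s: 6.35
tcp_pos: [0.5054, 0.0543, 0.273]
eef_rot: [180.0, -0.0, 7.3]
contact_force: [0.2, 0.2, -0.5]
gripper_width: 0.0006
gripper_force: 0.0
```

>>> drive_tool --increments '[[[-1, 0, 0.05, 0.3, 0], [-1, 0, 0.05, 0.64, 0], [-1, 0, 0.05, 0.64, 0], [-1, 0, 0.05, 0.64, 0]]]'

```text
time_s: 6.85
tcp_pos: [0.5072, 0.0482, 0.1976]
eef_rot: [180.0, -0.1, 7.3]
contact_force: [-0.4, 1.0, 1.6]
gripper_width: 0.0004
gripper_force: 0.0
```

>>> drive_tool --increments '[[[-1, 0, -0.16, 0, 0], [-1, 0, -0.32, 0, 0], [-1, 0, -0.48, 0, 0], [-1, 0, -0.6, 0, 0], [-1, 0, -0.7, 0, 0]]]'

```text
time_s: 7.48
tcp_pos: [0.4952, 0.133, 0.1962]
eef_rot: [180.0, 0.0, 7.4]
contact_force: [0.4, -1.5, -0.4]
gripper_width: 0.0003
gripper_force: 0.1
```

>>> drive_tool --increments '[[[-1, 0, -0.1, 0, 0], [-1, 0, -0.2, 0, 0], [-1, 0, -0.3, 0, 0], [-1, 0, -0.4, 0, 0], [-1, 0, -0.5, 0, 0]]]'

```text
time_s: 8.1
tcp_pos: [0.4876, 0.1921, 0.1962]
eef_rot: [180.0, -0.0, 7.3]
contact_force: [-0.2, -0.7, -0.8]
gripper_width: 0.0005
gripper_force: 0.0
```

```bash
python3 - <<'E'
from h import *
s=r.get_state();print(s["tcp_pos"],s["time_s"],s["contact_force"])
im=capture("wrist");sc=capture("scene")
out=np.zeros((600,800,3),np.uint8);out[:576,:450]=cv2.resize(im[130:322,230:380],(450,576),interpolation=cv2.INTER_CUBIC)
out[:390,450:]=cv2.resize(sc[165:230,215:273],(350,390),interpolation=cv2.INTER_CUBIC)
cv2.imwrite("pics/s5.png",out[:,:,::-1])
E
```

```text
[0.4876371  0.19211437 0.19617683] 8.1 [-0.17291371 -0.69014443 -0.7786909 ]
```

View pics/s5.png

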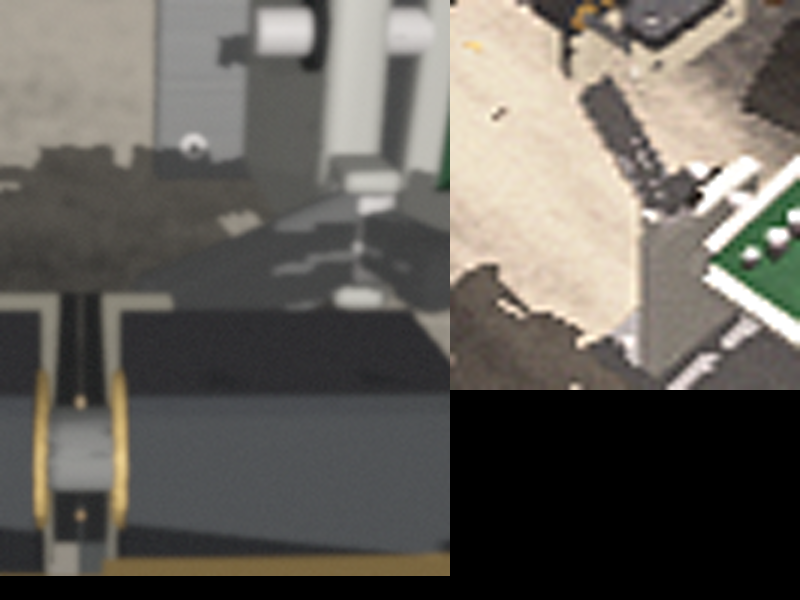

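```bash
python3 - <<'E'
from h import *
t=r.get_state()["tcp_pos"];print(t)
a=.128;R=np.array([[np.cos(a),-np.sin(a)],[np.sin(a),np.cos(a)]]);o=np.array([.561,.0015])
c=lambda p:((p-[215,165])*[350/58,6]+[450,0]).round()
for dy in(-.021,-.01,0,.01,.021):print("tip dy",dy,c(proj("scene",np.r_[t[:2]+R@[0,dy],t[2]-.011])))
print("frame tcp",R.T@(t[:2]-o))
for phi in(.9,1.15,1.45):
  g=phi-.41
  for x in(-.061,-.035):print(phi,x,[list(c(proj("scene",np.r_[R@[x,.128+L*np.sin(g)]+o,.145+L*np.cos(g)]))) for L in(0,.085)])
E
```

```text
[0.48769196 0.1924567  0.19611678]
tip dy -0.021 [604. 118.]
tip dy -0.01 [590. 109.]
tip dy 0 [578. 101.]
tip dy 0.01 [565.  92.]
tip dy 0.021 [552.  83.]
frame tcp [-0.04833255  0.19875235]
0.9 -0.061 [[np.float64(651.0), np.float64(221.0)], [np.float64(599.0), np.float64(94.0)]]
0.9 -0.035 [[np.float64(682.0), np.float64(197.0)], [np.float64(632.0), np.float64(71.0)]]
1.15 -0.061 [[np.float64(651.0), np.float64(221.0)], [np.float64(578.0), np.float64(95.0)]]
1.15 -0.035 [[np.float64(682.0), np.float64(197.0)], [np.float64(610.0), np.float64(72.0)]]
1.45 -0.061 [[np.float64(651.0), np.float64(221.0)], [np.float64(559.0), np.float64(106.0)]]
1.45 -0.035 [[np.float64(682.0), np.float64(197.0)], [np.float64(591.0), np.float64(83.0)]]
```

The finger holds the handle at about 1.1 rad: in the scene crop the handle runs from its hinge at (665,210) to (595,85). Going further outward lets or makes it fall open, after which I'll lift straight up.

>>> drive_tool --increments '[[[-1, 0, -0.15, 0, 0], [-1, 0, -0.3, 0, 0], [-1, 0, -0.5, 0, 0], [-1, 0, -0.5, 0, 0], [-1, 0, -0.5, 0, 0]]]'

```text
time_s: 8.82
tcp_pos: [0.4798, 0.2514, 0.196]
eef_rot: [180.0, 0.0, 7.4]
contact_force: [-0.6, 0.5, 0.1]
gripper_width: 0.0006
gripper_force: 0.0
```

>>> drive_tool --increments '[[[-1, 0, 0, -0.3, 0], [-1, 0, 0, -0.7, 0], [-1, 0, 0, -0.7, 0], [-1, 0, 0, -0.7, 0]]]'

```text
time_s: 9.32
tcp_pos: [0.4798, 0.2505, 0.28]
eef_rot: [-180.0, 0.0, 7.3]
contact_force: [0.6, -0.0, -1.0]
gripper_width: 0.0003
gripper_force: 0.0
```

```bash
python3 - <<'E'
from h import *
print(r.get_state()["tcp_pos"],r.get_state()["time_s"])
sc=capture("scene");cv2.imwrite("pics/sc6_raw.png",sc[:,:,::-1]);g=cv2.cvtColor(sc,cv2.COLOR_RGB2GRAY)
g0=cv2.cvtColor(cv2.imread("pics/scene_raw.png"),cv2.COLOR_BGR2GRAY)
print((g0[176:214:2,226:272:2]//10));print(g[176:214:2,226:272:2]//10)
a=.128;R=np.array([[np.cos(a),-np.sin(a)],[np.sin(a),np.cos(a)]]);o=np.array([.561,.0015])
for phi in(0,1.15,1.6,2.0):
  q=phi-.41
  for x in(-.061,-.035):print(phi,x,[list(proj("scene",np.r_[R@[x,.128+L*np.sin(q)]+o,.145+L*np.cos(q)]).round()) for L in(0,.04,.085)])
E
```

```text
[0.47982978 0.25051672 0.27998709] 9.325
[[22 21 20 21 21 19 19 18 19 19 18 19 16 17 15 14 12 10 12 10  6  5  4]
 [22 22 22 21 21 19 20 18 18 17 17 20 19 17 15 16 14 10 11 12  5  5  5]
 [22 22 22 21 21 21 19 20 19 19 18 19 20 20 18 17 15 15 12  8  7  6  5]
 [22 22 22 21 21 20 20 20 20 20 19 19 19 20 20 19 18 15 15  6  6  6  6]
 [22 21 21 22 21 21 20 20 20 20 21 20 19 19 20 20 18 17 16 15  9  6  7]
 [22 21 22 22 22 21 20 20 20 20 20 21 20 18 20 20 21 18 17 13 14 11  7]
 [22 21 21 21 22 22 21 19 20 21 21 20 21 21 20 20 19 16 16 16 15 13 11]
 [22 21 21 21 21 21 22 20 21 21 21 21 21 20 22 24 12 14 19 16 15 14 13]
 [21 22 21 21 21 21 22 21 20 20 21 21 21 21 19  7  9 18 25 25 21 14 15]
 [22 22 22 21 21 21 22 22 22 21 20 21 22 23  8  7  9 25 25 19 14 19 25]
 [22 22 22 21 21 21 20 21 22 22 21 20 22 13  7 25 25 25 17  9 21 25 17]
 [22 22 22 22 22 20 21 21 22 22 22 21 24  7  9 25 25 11 25 25 25 14  8]
 [22 22 22 21 22 21 20 21 21 22 20 25  9 13  8 20 10 11 21 25 13  9  7]
 [21 21 21 22 21 22 21 21 20 21 18 12 15  9  9  8 18 25 25 10  8  7  6]
 [20 21 21 22 22 22 21 20 21 21 16 12 13 11  8  8  
[... 2032 characters left out ...]
[np.float64(236.0), np.float64(181.0)]]
1.15 -0.035 [[np.float64(253.0), np.float64(198.0)], [np.float64(248.0), np.float64(188.0)], [np.float64(242.0), np.float64(177.0)]]
1.6 -0.061 [[np.float64(248.0), np.float64(202.0)], [np.float64(241.0), np.float64(193.0)], [np.float64(232.0), np.float64(184.0)]]
1.6 -0.035 [[np.float64(253.0), np.float64(198.0)], [np.float64(246.0), np.float64(190.0)], [np.float64(237.0), np.float64(181.0)]]
2.0 -0.061 [[np.float64(248.0), np.float64(202.0)], [np.float64(240.0), np.float64(196.0)], [np.float64(231.0), np.float64(190.0)]]
2.0 -0.035 [[np.float64(253.0), np.float64(198.0)], [np.float64(245.0), np.float64(192.0)], [np.float64(236.0), np.float64(186.0)]]
```

>>> drive_tool --increments '[[[-1, 0, 0, 0, 0], [-1, 0, 0, 0, 0], [-1, 0, 0, 0, 0], [-1, 0, 0, 0, 0]]]'

```text
time_s: 9.88
tcp_pos: [0.4801, 0.2509, 0.28]
eef_rot: [180.0, 0.0, 7.4]
contact_force: [-0.6, 0.1, -0.4]
gripper_width: 0.0001
gripper_force: 0.0
```

```bash
python3 - <<'E'
from h import *
sc=capture("scene");g=cv2.cvtColor(sc,cv2.COLOR_RGB2GRAY)
g0=cv2.cvtColor(cv2.imread("pics/sc6_raw.png"),cv2.COLOR_BGR2GRAY)
print(np.abs(g0.astype(int)-g)[176:214,226:272].max(),r.get_state()["time_s"])
out=np.zeros((600,800,3),np.uint8)
out[:540,:414]=cv2.resize(sc[170:230,222:268],(414,540),interpolation=cv2.INTER_CUBIC)
im=capture("wrist");out[:384,414:]=im[:,60:446]
cv2.imwrite("pics/s7.png",out[:,:,::-1])
E
```

```text
65 9.925
```

View pics/s7.png

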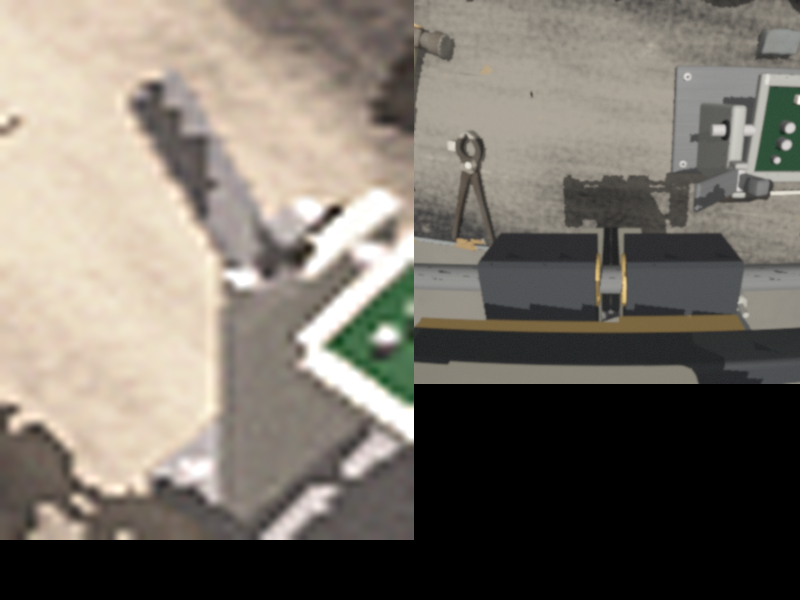

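The scene crop shows the handle free of the finger and leaning outward, from its hinge at (250,270) to its top at (150,85). It has moved since the last shot, so I'll track it numerically over time.

>>> drive_tool --increments '[[[-1, 0, 0, 0, 0], [-1, 0, 0, 0, 0], [-1, 0, 0, 0, 0]]]'

```text
time_s: 10.35
tcp_pos: [0.4801, 0.2509, 0.2802]
eef_rot: [-180.0, -0.0, 7.3]
contact_force: [0.4, 0.3, -0.0]
gripper_width: 0.0005
gripper_force: 0.0
```

```bash
cat >>h.py <<'E'
def handle(show=True,sc=None):
    sc=capture("scene") if sc is None else sc
    g=cv2.cvtColor(sc,cv2.COLOR_RGB2GRAY)[172:198,222:262]
    mk=(g<165).astype(np.uint8);n,l,st,c=cv2.connectedComponentsWithStats(mk[:,:30])
    for i in range(1,n):
        if st[i,4]>25: ys,xs=np.where(l==i);k=ys.argmin();j=xs.argmin();print("comp",st[i]+[222,172,0,0,0],"top",xs[k]+222,ys[k]+172,"left",xs[j]+222,ys[j]+172)
E
python3 - <<'E'
from h import *
print("sc6");handle(sc=cv2.imread("pics/sc6_raw.png")[:,:,::-1])
print("start");handle(sc=cv2.imread("pics/scene_raw.png")[:,:,::-1])
for i in range(4):
    print(r.get_state()["time_s"]);handle()
E
```

```text
sc6
comp [236 178  16  20 128] top 241 178 left 236 181
start
10.35
comp [236 178  16  20 125] top 241 178 left 236 181
10.4
comp [236 178  16  20 129] top 241 178 left 236 181
10.45
comp [236 178  16  20 127] top 241 178 left 236 181
10.5
comp [236 178  16  20 125] top 241 178 left 236 181
```

```bash
python3 - <<'E'
from h import *
m=camera_model("wrist");im=capture("wrist");cv2.imwrite("pics/w8_raw.png",im[:,:,::-1])
a=.128;R=np.array([[np.cos(a),-np.sin(a)],[np.sin(a),np.cos(a)]]);o=np.array([.561,.0015])
f=lambda x,y,z,n="wrist":proj(n,np.r_[R@[x,y]+o,z],m if n=="wrist" else None).round().astype(int)
print("hinge",f(-.048,.128,.145),"plateNL",f(-.075,.17,.01),"plateFL",f(.075,.17,.01))
for phi in(0,.8,1.15,1.45,2.0):
  q=phi-.41
  print(phi,[[list(f(x,.128+L*np.sin(q),.145+L*np.cos(q))) for L in(.04,.085)] for x in(-.061,-.035)])
g=cv2.cvtColor(im,cv2.COLOR_RGB2GRAY)
print("cols 300.. step3");
for y in range(150,236,3):print(y,*(g[y,300:430:3]//10))
E
```

```text
hinge [383 176] plateNL [317 171] plateFL [322  63]
0 [[[np.int64(412), np.int64(200)], [np.int64(457), np.int64(216)]], [[np.int64(416), np.int64(173)], [np.int64(463), np.int64(185)]]]
0.8 [[[np.int64(380), np.int64(200)], [np.int64(379), np.int64(217)]], [[np.int64(384), np.int64(173)], [np.int64(383), np.int64(185)]]]
1.15 [[[np.int64(365), np.int64(197)], [np.int64(343), np.int64(210)]], [[np.int64(368), np.int64(171)], [np.int64(345), np.int64(180)]]]
1.45 [[[np.int64(354), np.int64(195)], [np.int64(319), np.int64(202)]], [[np.int64(357), np.int64(168)], [np.int64(321), np.int64(174)]]]
2.0 [[[np.int64(343), np.int64(188)], [np.int64(300), np.int64(188)]], [[np.int64(345), np.int64(164)], [np.int64(301), np.int64(163)]]]
cols 300.. step3
150 15 15 15 15 15 16 11 13 14 14 14 14 14 14 13 9 9 9 9 9 9 9 9 9 9 16 19 19 19 16 7 9 17 19 18 8 6 6 6 6 6 6 5 10
153 15 15 15 15 15 15 11 13 14 14 14 14 14 14 13 9 9 9 9 9 9 9 9 9 10 16 19 19 19 15 7 10 17 19 17 7 6 6 6 7 6 7 6 6
156 15 15 15 16 15 16 11 14 14 14 14 14 14 14 12 9 9 9 9 9 9 9 9 9 10 17 19 19 19 14 7 11 18 18 16 7 6 6 6 7 9 11
[... 2427 characters left out ...]
 13 13 13 13 13 14 14 13 13 14 14 14 14 14 14 14 14 14 14 15 15 14 14
222 7 6 7 7 12 11 6 6 7 7 7 13 13 12 13 13 12 12 13 13 12 13 14 14 14 14 14 14 13 14 14 14 14 14 14 14 14 14 13 12 14 14 14 14
225 7 7 6 6 10 12 8 7 8 7 8 13 13 12 12 12 11 12 12 12 12 12 13 13 14 13 14 14 14 15 14 14 14 14 14 13 14 14 14 14 14 14 14 14
228 6 7 6 6 11 13 13 13 13 12 12 12 13 12 12 12 11 12 12 12 12 12 13 13 13 13 14 14 13 14 14 13 14 14 15 14 15 14 14 14 14 14 14 14
231 7 7 7 7 11 14 14 13 13 13 12 12 12 12 12 11 11 11 12 12 12 12 12 12 13 13 13 13 13 13 14 13 13 13 14 14 14 14 14 14 14 15 15 14
234 4 5 5 5 5 6 6 5 5 5 5 5 5 5 5 5 5 5 5 5 5 5 6 11 12 12 11 12 12 12 12 13 14 14 13 13 14 13 13 14 14 13 13 14
```

Both views agree that the stop rests by itself near its balance point, at about 1.15 rad. The finger evidently slips off the end of the handle, so I'll re-enter between the hinge and the handle and push outward while going lower.

>>> drive_tool --increments '[[[-1, 0, 0.49, 0, 0], [-1, 0, 0.96, 0, 0], [-1, 0, 0.96, 0, 0], [-1, 0, 0.96, 0, 0], [-1, 0, 0.96, 0, 0]]]'

```text
time_s: 11.22
tcp_pos: [0.4948, 0.1374, 0.2801]
eef_rot: [-180.0, 0.0, 7.4]
contact_force: [0.3, 0.2, 0.5]
gripper_width: 0.0006
gripper_force: 0.0
```

>>> drive_tool --increments '[[[-1, 0, 0, 0.3, 0], [-1, 0, 0, 0.5, 0], [-1, 0, 0, 0.66, 0], [-1, 0, 0, 0.66, 0], [-1, 0, 0, 0.66, 0]]]'

```text
time_s: 11.85
tcp_pos: [0.4952, 0.1374, 0.2017]
eef_rot: [180.0, -0.0, 7.4]
contact_force: [1.1, -0.5, 0.3]
gripper_width: 0.0004
gripper_force: 0.0
```

```bash
python3 - <<'E'
from h import *
s=r.get_state();print(s["tcp_pos"],s["contact_force"]);handle()
E
```

```text
[0.49523763 0.13736505 0.20172964] [ 1.08066911 -0.53251777  0.2988035 ]
comp [236 172  16  26 217] top 238 172 left 236 181
```

>>> drive_tool --increments '[[[-1, 0, -0.12, 0.05, 0], [-1, 0, -0.24, 0.12, 0], [-1, 0, -0.36, 0.2, 0], [-1, 0, -0.48, 0.2, 0], [-1, 0, -0.6, 0.2, 0]]]'

```text
time_s: 12.52
tcp_pos: [0.4855, 0.2092, 0.177]
eef_rot: [180.0, 0.0, 7.4]
contact_force: [1.1, -0.2, 0.1]
gripper_width: 0.0005
gripper_force: 0.0
```

>>> drive_tool --increments '[[[-1, 0, -0.1, 0, 0], [-1, 0, -0.1, 0, 0], [-1, 0, -0.1, -0.4, 0], [-1, 0, -0.1, -0.8, 0], [-1, 0, -0.1, -0.8, 0]]]'

```text
time_s: 13.15
tcp_pos: [0.4859, 0.2207, 0.2774]
eef_rot: [-179.8, -0.4, 7.4]
contact_force: [-0.3, 0.1, -0.8]
gripper_width: 0.0004
gripper_force: 0.0
```

```bash
python3 - <<'E'
from h import *
s=r.get_state();print(s["tcp_pos"],s["contact_force"]);
sc=capture("scene");handle(sc=sc);g=cv2.cvtColor(sc,cv2.COLOR_RGB2GRAY)
for y in range(170,206,2):print(y,*(g[y,222:262:2]//10))
E
```

```text
[0.48590459 0.22073797 0.27736055] [-0.28154831  0.09778434 -0.76823624]
comp [232 188  12  10  36] top 234 188 left 232 189
comp [245 191   7   7  43] top 245 191 left 245 191
170 21 20 21 20 20 21 20 20 21 19 19 19 16 12 11 11 11 12 9 9
172 22 21 21 21 20 21 20 21 20 19 20 19 19 15 12 11 11 11 12 11
174 22 22 21 22 21 20 20 19 19 19 19 19 19 17 15 13 12 10 10 11
176 22 22 22 21 20 21 21 19 19 18 19 19 19 19 17 17 15 14 12 10
178 22 22 22 22 22 21 20 20 20 19 19 19 17 20 19 17 16 16 13 10
180 22 22 22 22 22 21 21 22 19 20 19 19 19 20 21 20 19 17 15 15
182 22 22 22 22 22 21 21 20 20 21 21 20 19 20 20 20 20 19 18 16
184 12 22 22 22 22 22 21 21 20 20 20 20 21 20 20 19 21 20 18 18
186 23 22 21 22 22 22 22 20 20 20 21 20 21 21 20 18 20 20 20 18
188 22 22 22 22 21 21 12 19 19 19 20 21 21 21 21 21 20 20 20 20
190 22 22 22 22 22 9 8 8 21 19 19 22 20 20 22 21 21 20 20 20
192 22 22 22 22 22 23 13 8 7 17 19 20 7 7 4 19 23 25 21 17
194 22 22 22 22 22 22 22 20 8 17 19 20 8 7 4 21 16 24 8 25
196 22 22 22 22 22 22 21 21 22 11 7 20 22 8 9 10 25 25 25 25
198 22 22 22 22 22 22 22 21 21 22 21 7 8 8 7 25 24 25 25 11
200 20 21 22 22 22 21 22 21 20 21 22 24 15 14 16 25 13 23 11 11
202 22 21 22 22 22 22 22 22 21 21 20 21 18 12 14 13 14 12 12 25
204 20 21 20 21 21 22 22 22 22 21 21 21 16 12 13 13 12 11 25 25
```

The handle's end is now at (232,189), matching 2.0 rad, so the stop is open. Next is the knob.

>>> drive_tool --increments '[[[-1, 0, 0.5, 0, 0], [-1, 0, 1, 0, 0], [-1, 0, 1, 0, 0], [-1, 0, 1, 0, 0]]]'

```text
time_s: 13.7
tcp_pos: [0.4991, 0.1004, 0.2722]
eef_rot: [180.0, 0.1, 7.3]
contact_force: [0.4, -0.2, -0.5]
gripper_width: 0.0004
gripper_force: 0.0
```

>>> drive_tool --increments '[[[-0.1, 0, 0.5, 0, 0], [-0.1, 0, 1, 0, 0], [-0.1, 0, 1, 0, 0], [-0.1, 0, 1, 0, 0]]]'

```text
time_s: 14.2
tcp_pos: [0.5148, -0.0174, 0.2725]
eef_rot: [-180.0, 0.0, 7.3]
contact_force: [0.1, 0.5, 0.8]
gripper_width: 0.0349
gripper_force: 0.0
```

>>> drive_tool --increments '[[[-0.1, 0.1, 0.5, 0, 0], [-0.1, 0.18, 1, 0, 0], [-0.1, 0.18, 1, 0, 0], [-0.1, 0.18, 1, 0, 0]]]'

```text
time_s: 14.7
tcp_pos: [0.5517, -0.133, 0.2725]
eef_rot: [-180.0, 0.0, 7.4]
contact_force: [-0.5, -0.3, -0.0]
gripper_width: 0.0394
gripper_force: 0.0
```

>>> drive_tool --increments '[[[-0.1, 0, 0.38, 0, 0.028], [-0.1, 0, 0.38, 0, 0.056], [-0.1, 0, 0.38, 0, 0.084], [-0.1, 0, 0.38, 0, 0.112], [-0.1, 0, 0.38, 0, 0.14]]]'

```text
time_s: 15.32
tcp_pos: [0.5576, -0.1772, 0.2733]
eef_rot: [-180.0, -0.0, -43.2]
contact_force: [-0.6, 0.2, 1.1]
gripper_width: 0.0394
gripper_force: 0.0
```

>>> drive_tool --increments '[[[-0.1, 0, 0, 0, 0.028], [-0.1, 0, 0, 0, 0.056], [-0.1, 0, 0, 0, 0.084], [-0.1, 0, 0, 0, 0.11], [-0.1, 0, 0, 0, 0.11]]]'

```text
time_s: 15.95
tcp_pos: [0.5576, -0.1775, 0.2733]
eef_rot: [-180.0, 0.0, -82.4]
contact_force: [0.5, 0.4, -0.1]
gripper_width: 0.0394
gripper_force: 0.0
```

```bash
python3 - <<'E'
from h import *
s=r.get_state();print(s["tcp_pos"],s["eef_rot"],s["joints"],s["gripper_width"])
for n in("top","wrist"):
    m=camera_model(n);im=capture(n);cv2.imwrite(f"pics/{n}9.png",im[:,:,::-1])
    print(n,[proj(n,np.array([.559,-.179,.183])+np.array(d),m).round() for d in((0,0,0),(-.0036,.028,0),(.0036,-.028,0))],"tip",proj(n,s["tcp_pos"]-[0,0,.011],m).round())
g=cv2.cvtColor(im,cv2.COLOR_RGB2GRAY)
for y in range(150,384,6):print(y,*(g[y,180:340:4]//10))
E
```

```text
[ 0.5576162  -0.17750609  0.27330241] [-1.79962081e+02  6.76942512e-03 -8.24256712e+01] [ 1.46729742e+00  1.01942530e+01 -5.56648304e+00 -1.11876197e-02
 -7.42022807e+01  6.11007140e+00] 0.03943137320496786
top [array([354., 181.]), array([345., 183.]), array([362., 180.])] tip [358. 179.]
wrist [array([254., 189.]), array([254., 219.]), array([254., 157.])] tip [255. 227.]
150 13 14 18 23 24 18 18 18 18 18 18 18 18 18 18 13 11 12 11 11 11 11 11 11 11 11 11 9 7 9 8 7 8 8 6 7 7 13 14 11
156 12 12 18 18 18 18 18 18 18 18 18 18 18 18 16 12 11 7 4 4 11 11 12 11 10 10 9 9 8 8 8 8 9 8 7 6 10 14 14 13
162 12 13 18 18 18 18 18 18 18 18 18 18 18 16 13 12 12 7 4 4 11 12 12 12 11 10 9 9 10 13 12 14 13 9 7 7 11 14 15 14
168 12 13 18 18 18 18 18 18 18 18 18 18 18 18 13 13 13 9 4 4 6 13 14 14 13 16 16 15 15 16 16 15 14 8 7 9 12 14 14 15
174 11 12 17 18 18 18 18 18 18 18 18 12 11 11 12 13 8 4 4 4 4 4 10 13 13 18 18 17 15 16 16 15 13 8 7 5 5 5 5 5
180 12 13 17 18 18 18 18 15 14 14 13 13 13 13 13 13 4 3 4 4 3 4 6 13 14 18 18 17 17 16 17 16 12 8 7 6 4 4 5 5
186 13 12 16 18 18 18 14 13 13 13 13 13 13 1
[... 2735 characters left out ...]
5 5 5 5 5 5 5 5 5 5 5 5 5 5 5 5 5 5 5 5 5 5 5 5 5 5 5 5 5 5 5 5 5 5 5 5 5 5 5
348 5 5 5 5 5 5 5 5 5 5 5 5 5 5 5 5 5 5 5 5 5 5 5 5 5 5 5 5 5 5 5 5 5 5 5 5 5 5 5 5
354 5 5 5 5 5 5 5 5 5 5 5 5 5 5 4 5 5 5 5 5 5 5 5 5 5 5 5 5 5 5 5 5 5 5 5 5 5 5 5 5
360 5 5 5 5 5 5 5 5 5 5 5 5 5 5 5 5 5 5 5 5 5 5 5 5 5 5 5 5 5 5 5 5 5 5 5 5 5 5 5 5
366 16 15 15 15 15 15 15 15 14 14 14 14 14 14 14 14 14 14 14 14 14 14 14 14 14 14 14 14 13 14 14 14 14 15 15 15 15 14 10 6
372 16 16 16 16 16 16 16 16 16 16 16 16 16 16 16 16 16 16 16 16 16 16 16 16 16 16 16 16 16 16 16 16 16 16 16 16 16 16 16 16
378 16 16 16 16 16 16 16 16 16 16 16 16 16 16 16 16 16 16 16 16 16 16 16 16 16 16 16 16 16 16 16 16 16 16 16 16 16 16 16 16
```

The wing is under the open jaws, at rows 153-216 and columns 254-258, within about 2 mm of the prediction. I'll descend and grip.

>>> drive_tool --increments '[[[-0.1, 0.02, 0, 0.3, 0], [-0.1, 0.02, 0, 0.6, 0], [-0.1, 0.02, 0, 0.87, 0], [-0.1, 0.02, 0, 0.87, 0], [-0.1, 0.02, 0, 0.87, 0]]]'

```text
time_s: 16.68
tcp_pos: [0.5586, -0.1819, 0.17]
eef_rot: [-179.9, -0.0, -82.5]
contact_force: [-0.2, -0.1, -0.1]
gripper_width: 0.0393
gripper_force: 0.0
```

>>> drive_tool --increments '[[[-1, 0, 0, 0, 0], [-1, 0, 0, 0, 0], [-1, 0, 0, 0, 0], [-1, 0, 0, 0, 0]]]' --squeeze 60

```text
time_s: 17.18
tcp_pos: [0.559, -0.1821, 0.1697]
eef_rot: [-179.8, -0.1, -82.6]
contact_force: [1.1, 0.3, 3.2]
gripper_width: 0.0053
gripper_force: 1.6
```

>>> drive_tool --increments '[[[-1, 0, 0, 0, 0], [-1, 0, 0, 0, 0], [-1, 0, 0, 0, 0]]]'

```text
time_s: 17.55
tcp_pos: [0.5583, -0.1823, 0.1697]
eef_rot: [-179.9, -0.1, -82.6]
contact_force: [0.3, -0.7, 6.4]
gripper_width: 0.0003
gripper_force: 3.1
```

```bash
python3 - <<'E'
from h import *
s=r.get_state();print({k:np.round(v,3) for k,v in s.items()})
m=camera_model("wrist");im=capture("wrist");cv2.imwrite("pics/w10.png",im[:,:,::-1]);g=cv2.cvtColor(im,cv2.COLOR_RGB2GRAY)
print([proj("wrist",np.array([.559,-.179,.183])+np.array(d),m).round() for d in((0,0,0),(-.0036,.028,0),(.0036,-.028,0))],"tip",proj("wrist",s["tcp_pos"]-[0,0,.011],m).round())
for y in range(100,262,5):print(y,*(g[y,200:320:3]//10))
E
```

```text
{'time_s': np.float64(17.55), 'joints': array([ 1.0110e+00,  1.4119e+01, -1.4353e+01,  4.6000e-02, -6.1432e+01,
        6.3370e+00]), 'qd': array([-0.039, -0.025,  0.024, -0.004, -0.027, -0.032]), 'joint_torque': array([-9.5000e-02, -4.4062e+01,  2.4913e+01,  5.5340e+00,  5.8000e-02,
       -1.0000e-03]), 'tcp_pos': array([ 0.558, -0.182,  0.17 ]), 'eef_rot': array([-1.79908e+02, -5.10000e-02, -8.26290e+01]), 'contact_force': array([ 0.305, -0.651,  6.428]), 'moment': array([ 0.151, -0.065,  0.012]), 'gripper_force': np.float64(3.14), 'gripper_width': np.float64(0.0)}
[array([253., 249.]), array([253., 291.]), array([253., 201.])] tip [255. 226.]
100 11 10 10 10 10 11 11 12 12 11 11 12 13 12 13 15 15 14 14 14 13 13 13 12 14 21 18 15 11 9 8 10 11 11 12 13 14 15 15 14
105 11 11 10 9 10 10 11 12 13 12 12 14 12 12 13 15 16 15 14 12 12 14 14 14 13 21 23 22 16 10 9 9 11 11 11 13 13 13 14 13
110 10 9 11 10 11 9 11 12 12 12 12 14 13 13 14 16 15 14 12 12 13 15 14 13 11 12 12 13 11 9 9 10 11 12 12 12 12 11 10 8
115 10 10 11 12 11 11 12 10 10 11 11 12 10 12 14 15 15 14 12 13 14 14 13 13 13 12 1
[... 2227 characters left out ...]
8 4 4 3 4 3 4 4 3 3 4 3 4 9 13 13 13 16 15 16 16 10 9 9 9 9 9 9
230 13 13 13 12 13 13 13 13 13 15 16 16 16 16 16 16 14 5 4 4 4 8 16 16 16 16 16 16 16 12 9 9 9 9 9 9 9 9 9 9
235 5 5 5 5 5 5 5 5 5 5 5 5 5 5 6 16 14 5 4 4 4 8 16 13 5 5 5 5 5 5 5 5 5 5 5 4 5 5 5 5
240 5 4 5 5 5 5 5 5 5 5 4 5 5 5 6 15 14 5 4 4 4 7 15 13 5 4 5 5 5 5 5 5 5 5 5 5 5 5 4 5
245 5 5 5 4 5 5 5 5 5 5 5 5 5 5 6 15 13 4 4 4 4 6 15 12 5 5 5 5 5 5 5 4 5 5 5 4 5 5 5 5
250 5 5 5 5 5 4 4 5 4 5 5 5 5 5 6 15 12 4 4 4 4 5 15 12 5 5 5 5 5 5 5 5 5 5 5 5 4 5 5 5
255 5 4 5 5 5 5 4 5 5 4 5 5 5 5 9 13 10 4 4 4 4 5 14 12 6 5 5 5 5 5 5 4 5 4 5 5 5 5 5 4
260 5 5 4 5 5 5 5 5 5 5 5 5 5 5 10 12 9 4 4 4 4 5 13 13 6 5 5 4 5 5 5 5 5 5 5 5 5 5 5 4
```

The fingers closed to 0 mm with 6 N upward, so they met above the wing. The wing appears lower relative to the tips than the nominal numbers say. I'll open, go down 14 mm, and close again.

>>> drive_tool --increments '[[[-0.3, 0, 0, -0.02, 0], [-0.3, 0, 0, -0.02, 0], [-0.3, 0, 0, 0.06, 0], [-0.3, 0, 0, 0.12, 0], [-0.3, 0, 0, 0.12, 0]]]'

```text
time_s: 18.23
tcp_pos: [0.5569, -0.1819, 0.1529]
eef_rot: [179.9, 0.0, -82.7]
contact_force: [0.5, 0.2, -0.3]
gripper_width: 0.0305
gripper_force: 0.0
```

>>> drive_tool --increments '[[[-1, 0, 0, 0, 0], [-1, 0, 0, 0, 0], [-1, 0, 0, 0, 0], [-1, 0, 0, 0, 0]]]' --squeeze 60

```text
time_s: 18.73
tcp_pos: [0.5588, -0.1819, 0.1545]
eef_rot: [-179.9, -0.0, -82.7]
contact_force: [4.4, 0.3, -1.4]
gripper_width: 0.0094
gripper_force: 59.3
```

The wing is gripped (9.4 mm, 59 N). Now I'll turn it anticlockwise.

>>> drive_tool --increments '[[[-1, 0, 0, 0, -0.024], [-1, 0, 0, 0, -0.048], [-1, 0, 0, 0, -0.072], [-1, 0, 0, 0, -0.096], [-1, 0, 0, 0, -0.12]]]'

```text
time_s: 19.35
tcp_pos: [0.5603, -0.1812, 0.1545]
eef_rot: [-179.8, -0.2, -39.2]
contact_force: [10.3, 3.7, -5.1]
gripper_width: 0.0097
gripper_force: 59.3
```

>>> drive_tool --increments '[[[-1, 0, 0, 0, -0.024], [-1, 0, 0, 0, -0.048], [-1, 0, 0, 0, -0.072], [-1, 0, 0, 0, -0.096], [-1, 0, 0, 0, -0.118]]]'

```text
time_s: 19.98
tcp_pos: [0.5608, -0.1798, 0.1545]
eef_rot: [-179.9, -0.4, 3.3]
contact_force: [10.2, 10.8, -4.6]
gripper_width: 0.0094
gripper_force: 59.2
```

```bash
python3 - <<'E'
from h import *
s=r.get_state();print({k:np.round(v,3) for k,v in s.items()})
E
```

```text
{'time_s': np.float64(19.975), 'joints': array([  1.135,  14.891, -15.359,  -0.162, -59.405,  92.28 ]), 'qd': array([ 1.2000e-01, -4.0000e-02, -1.0000e-03, -2.5700e-01,  1.8000e-02,
        6.2693e+01]), 'joint_torque': array([ -7.622, -50.029,  22.392,   9.23 ,  -3.567,  -1.633]), 'tcp_pos': array([ 0.561, -0.18 ,  0.155]), 'eef_rot': array([-179.874,   -0.35 ,    3.333]), 'contact_force': array([10.171, 10.793, -4.613]), 'moment': array([ 3.803, -3.58 , -0.112]), 'gripper_force': np.float64(59.215), 'gripper_width': np.float64(0.009)}
```

>>> drive_tool --increments '[[[-1, 0, 0, 0, -0.008], [-1, 0, 0, 0, -0.008], [-0.4, 0, 0, 0, -0.008], [-0.4, 0, 0, 0, -0.008], [-0.4, 0, 0, 0, -0.008]]]'

```text
time_s: 20.6
tcp_pos: [0.5571, -0.1822, 0.1541]
eef_rot: [180.0, 0.1, 5.9]
contact_force: [-0.3, -0.5, -0.3]
gripper_width: 0.0255
gripper_force: 0.0
```

>>> drive_tool --increments '[[[-0.4, 0, 0, -0.3, 0], [-0.4, 0, 0, -0.6, 0], [-0.4, 0, 0, -0.9, 0], [-1, 0, 0, -0.9, 0], [-1, 0, 0, -0.9, 0]]]'

```text
time_s: 21.22
tcp_pos: [0.557, -0.1821, 0.2617]
eef_rot: [-180.0, 0.0, 5.9]
contact_force: [-0.5, 0.2, -0.2]
gripper_width: 0.0121
gripper_force: 0.0
```

```bash
python3 - <<'E'
from h import *
s=r.get_state();print(s["tcp_pos"],s["eef_rot"],s["time_s"],s["gripper_width"])
im=capture("wrist");m=camera_model("wrist");sc=capture("scene")
for n,I,mm in(("wrist",im,m),("scene",sc,None)):
    for z in(.17,.183):print(n,z,[proj(n,np.array([.559,-.18,z])+np.array(d),mm).round() for d in((0,0,0),(.028,.0036,0),(-.028,-.0036,0))])
g=cv2.cvtColor(sc,cv2.COLOR_RGB2GRAY)
for y in range(226,262,2):print(y,*(g[y,310:350:2]//10))
g=cv2.cvtColor(im,cv2.COLOR_RGB2GRAY)
for y in range(130,240,5):print(y,*(g[y,200:330:4]//10))
E
```

```text
[ 0.55704878 -0.18205317  0.26165881] [-1.79976656e+02  4.12229623e-02  5.88152474e+00] 21.225 0.012089380173241685
wrist 0.17 [array([254., 186.]), array([254., 155.]), array([255., 216.])]
wrist 0.183 [array([254., 191.]), array([253., 157.]), array([255., 222.])]
scene 0.17 [array([329., 241.]), array([335., 236.]), array([324., 247.])]
scene 0.183 [array([330., 239.]), array([335., 233.]), array([325., 244.])]
226 8 10 9 25 25 16 13 12 12 12 14 14 14 12 13 13 9 9 11 8
228 25 7 18 25 20 13 14 11 11 13 14 14 13 15 16 13 13 11 8 9
230 25 25 25 22 16 16 15 12 18 13 13 12 14 15 13 14 14 14 12 11
232 15 25 23 13 15 16 10 25 25 25 11 13 14 14 14 13 15 13 13 11
234 25 24 13 16 14 12 25 25 25 12 25 25 4 11 14 15 15 14 13 10
236 24 17 19 16 10 25 25 25 12 25 25 4 5 11 13 11 13 14 15 14
238 17 19 19 19 25 25 25 11 22 25 2 4 3 11 13 12 11 11 11 16
240 19 19 19 17 11 25 14 13 12 3 4 3 12 12 11 10 10 12 11 10
242 21 18 19 16 11 12 11 15 3 4 4 5 16 14 13 12 12 10 11 11
244 7 17 20 14 12 12 16 6 4 4 4 5 15 15 13 13 12 10 10 11
246 8 8 9 13 12 12 13 3 4 3 3 16 22 14 13 14 13 10 8 9
248 8 8 8 12 1
[... 1578 characters left out ...]
7 7 6 7 7 7
195 16 16 10 9 8 8 7 8 8 7 8 7 4 3 3 5 11 8 7 7 7 7 7 7 6 10 12 13 13 12 8 7 7
200 10 15 12 8 8 8 8 8 7 7 7 7 5 3 3 5 6 7 6 6 6 5 6 6 7 7 11 13 13 12 7 6 6
205 9 8 8 9 8 8 8 8 7 7 7 7 6 3 3 6 7 6 7 7 7 6 7 7 6 6 7 13 13 13 6 7 6
210 8 8 8 7 7 8 7 6 6 7 6 7 5 3 3 5 7 7 7 7 7 7 7 7 7 7 7 12 11 11 7 6 7
215 8 8 8 8 8 6 7 7 6 6 6 6 5 3 3 5 5 5 5 6 6 6 6 6 7 7 7 6 8 10 7 6 7
220 9 8 7 7 7 7 6 6 4 4 4 10 8 5 5 7 4 5 5 5 5 6 6 5 6 6 6 7 6 7 6 7 7
225 5 5 5 5 6 6 6 5 4 4 4 11 12 13 13 13 12 13 12 9 6 5 5 5 4 4 5 5 5 9 6 6 5
230 6 6 6 6 14 15 15 15 15 15 4 6 13 13 13 13 7 5 4 14 15 15 15 15 14 6 6 6 6 9 10 10 10
235 5 5 5 5 5 5 9 15 15 14 4 6 13 8 6 6 6 5 4 14 15 15 11 5 5 5 5 5 5 5 5 5 5
```

The wing now lies along frame x, from scene pixels (334,234) to (325,247), so the lock is slack. Next I'll push the far rail down with closed fingers, between the uprights.

>>> drive_tool --increments '[[[-1, 0.1, -0.5, 0, -0.004], [-1, 0.3, -1, 0, -0.004], [-1, 0.3, -1, 0, -0.004], [-1, 0.3, -1, 0, -0.004]]]' --squeeze 20

```text
time_s: 21.82
tcp_pos: [0.5808, -0.0587, 0.2612]
eef_rot: [180.0, 0.1, 7.4]
contact_force: [0.1, 0.3, -0.6]
gripper_width: 0.0007
gripper_force: 0.0
```

>>> drive_tool --increments '[[[-1, 0.36, -0.49, 0, 0], [-1, 0.36, -0.49, 0.3, 0], [-1, 0.36, -0.49, 0.6, 0], [-1, 0.36, -0.49, 0.8, 0], [-1, 0.36, -0.49, 0.8, 0]]]'

```text
time_s: 22.45
tcp_pos: [0.6149, 0.0032, 0.164]
eef_rot: [180.0, 0.3, 7.2]
contact_force: [0.1, -0.0, 0.7]
gripper_width: 0.0003
gripper_force: 0.0
```

```bash
python3 - <<'E'
from h import *
s=r.get_state();print(s["tcp_pos"],s["eef_rot"],s["time_s"],s["contact_force"])
a=.128;R=np.array([[np.cos(a),-np.sin(a)],[np.sin(a),np.cos(a)]]);o=np.array([.561,.0015])
print("frame",R.T@(s["tcp_pos"][:2]-o))
E
```

```text
[0.61485248 0.00323013 0.16395524] [179.96114314   0.26892567   7.24482227] 22.45 [ 0.13423579 -0.0153983   0.68003231]
frame [ 0.05363277 -0.00515833]
```

>>> drive_tool --increments '[[[-1, 0.02, 0, 0.1, 0], [-1, 0.02, 0, 0.2, 0], [-1, 0.02, 0, 0.3, 0], [-1, 0.02, 0, 0.4, 0], [-1, 0.02, 0, 0.45, 0]]]'

```text
time_s: 23.08
tcp_pos: [0.6191, 0.0054, 0.1116]
eef_rot: [180.0, -0.0, 7.4]
contact_force: [1.5, -0.9, 1.8]
gripper_width: 0.0007
gripper_force: 0.8
```

```bash
cat >>h.py <<'E'
AF=.128;RF=np.array([[np.cos(AF),-np.sin(AF)],[np.sin(AF),np.cos(AF)]]);OF=np.array([.561,.0015])
def W(x,y,z):return np.r_[RF@[x,y]+OF,z]
def fr(p):return RF.T@(np.array(p[:2])-OF)
def rp(th,rad,n):  # board point: rad>0 toward rail_b, n = along component normal -> frame x,z
    return rad*np.cos(th)+n*np.sin(th), .125-rad*np.sin(th)+n*np.cos(th)
def white(n="scene",x0=230,x1=345,y0=150,y1=270):
    im=capture(n)[y0:y1,x0:x1];mk=((im.min(2)>215)).astype(np.uint8)
    k,l,st,c=cv2.connectedComponentsWithStats(mk)
    for i in range(1,k):
        if st[i,4]>60:
            p=np.argwhere(l==i)[:,::-1].astype(np.float32);r_=cv2.boxPoints(cv2.minAreaRect(p))+[x0,y0]
            print(st[i,4],r_.round(0).tolist())
E
python3 - <<'E'
from h import *
s=r.get_state();print(s["tcp_pos"],s["contact_force"])
white()
for th in(-.3,0,.3,.5,.7):
    f=[];
    for y in(.1075,-.1075):
        for rad in(-.058,.058):
            x,z=rp(th,rad,.005);f.append(proj("scene",W(x,y,z)).round().tolist())
    print(th,"nearL farL nearR farR",f)
E
```

```text
[0.61910713 0.00535546 0.11157731] [ 1.45433873 -0.89919255  1.75828384]
64 [[328.0, 172.0], [339.0, 172.0], [339.0, 178.0], [328.0, 178.0]]
101 [[294.0, 234.0], [315.0, 215.0], [323.0, 223.0], [302.0, 243.0]]
-0.3 nearL farL nearR farR [[253.0, 210.0], [275.0, 187.0], [302.0, 245.0], [324.0, 219.0]]
0 nearL farL nearR farR [[253.0, 207.0], [275.0, 190.0], [303.0, 242.0], [324.0, 222.0]]
0.3 nearL farL nearR farR [[254.0, 203.0], [275.0, 194.0], [304.0, 238.0], [323.0, 225.0]]
0.5 nearL farL nearR farR [[255.0, 200.0], [274.0, 196.0], [305.0, 235.0], [322.0, 228.0]]
0.7 nearL farL nearR farR [[257.0, 198.0], [273.0, 199.0], [307.0, 232.0], [320.0, 231.0]]
```

>>> drive_tool --increments '[[[-1, 0, 0, 0.07, 0], [-1, 0, 0, 0.14, 0], [-1, 0, 0, 0.2, 0], [-1, 0, 0, 0.2, 0]]]'

```text
time_s: 23.62
tcp_pos: [0.6184, 0.0052, 0.0873]
eef_rot: [180.0, 0.1, 7.3]
contact_force: [-0.3, -0.3, 0.4]
gripper_width: 0.0005
gripper_force: 0.0
```

```bash
python3 - <<'E'
from h import *
s=r.get_state();print(s["tcp_pos"],s["contact_force"],fr(s["tcp_pos"]))
white()
E
```

```text
[0.61841884 0.00517323 0.08729939] [-0.33485194 -0.31470678  0.35426036] [ 0.057418   -0.00368638]
64 [[328.0, 172.0], [339.0, 172.0], [339.0, 178.0], [328.0, 178.0]]
66 [[296.0, 227.0], [317.0, 220.0], [320.0, 229.0], [300.0, 237.0]]
```

>>> drive_tool --increments '[[[-1, -0.02, 0, 0.05, 0], [-1, -0.04, 0, 0.1, 0], [-1, -0.04, 0, 0.1, 0]]]'

```text
time_s: 24.05
tcp_pos: [0.6135, 0.0046, 0.0755]
eef_rot: [-180.0, 0.1, 7.3]
contact_force: [-1.3, -0.5, 0.8]
gripper_width: 0.0007
gripper_force: 0.0
```

```bash
python3 - <<'E'
from h import *
s=r.get_state();print(s["tcp_pos"],s["contact_force"],fr(s["tcp_pos"]))
white()
E
```

```text
[0.61346551 0.00456988 0.0755384 ] [-1.2751126  -0.48159683  0.81914257] [ 0.05242818 -0.00365249]
64 [[328.0, 172.0], [339.0, 172.0], [339.0, 178.0], [328.0, 178.0]]
```

The board should be at about 0.75 rad by tip geometry. I'll lift and go round to the near side.

>>> drive_tool --increments '[[[-1, 0, 0, -0.4, 0], [-1, 0, 0, -0.8, 0], [-1, 0, 0, -1, 0], [-1, 0, 0, -1, 0]]]'

```text
time_s: 24.6
tcp_pos: [0.6153, 0.0049, 0.1987]
eef_rot: [-180.0, -0.3, 7.4]
contact_force: [-0.7, 0.2, -0.5]
gripper_width: 0.0006
gripper_force: 0.0
```

>>> drive_tool --increments '[[[-1, -0.5, 0, -0.05, 0], [-1, -1, 0, -0.05, 0], [-1, -1, 0, -0.05, 0], [-1, -1, 0, -0.05, 0]]]'

```text
time_s: 25.1
tcp_pos: [0.4951, -0.0106, 0.2021]
eef_rot: [-180.0, -0.0, 7.4]
contact_force: [1.1, -0.3, 0.6]
gripper_width: 0.0004
gripper_force: 0.0
```

```bash
python3 - <<'E'
from h import *
s=r.get_state();print(s["tcp_pos"],s["contact_force"],fr(s["tcp_pos"]))
im=capture("top");hs=cv2.cvtColor(im,cv2.COLOR_RGB2HSV)
g=cv2.inRange(hs,(45,60,20),(90,255,200))[140:230,250:350]
k,l,st,c=cv2.connectedComponentsWithStats(g)
i=st[1:,4].argmax()+1;p=np.argwhere(l==i)[:,::-1].astype(np.float32);print(st[i],(cv2.boxPoints(cv2.minAreaRect(p))+[250,140]).round())
for th in(-.2,.5,.7,.9,1.1):
    print(th,[proj("top",W(rp(th,rad,.003)[0],y,rp(th,rad,.003)[1])).round().tolist() for y in(.1,-.1) for rad in(-.046,.046)])
E
```

```text
[ 0.49509686 -0.01062684  0.20210286] [ 1.09722459 -0.34827444  0.55618922] [-0.066912   -0.00361504]
[18 40  6  3 14] [[268. 180.]
 [273. 180.]
 [273. 182.]
 [268. 182.]]
-0.2 [[269.0, 201.0], [265.0, 174.0], [328.0, 193.0], [324.0, 166.0]]
0.5 [[268.0, 198.0], [265.0, 176.0], [329.0, 190.0], [323.0, 168.0]]
0.7 [[268.0, 196.0], [265.0, 177.0], [329.0, 188.0], [323.0, 170.0]]
0.9 [[268.0, 194.0], [266.0, 179.0], [329.0, 186.0], [323.0, 172.0]]
1.1 [[268.0, 191.0], [266.0, 182.0], [328.0, 183.0], [323.0, 174.0]]
```

>>> drive_tool --increments '[[[-1, -0.1, 0, 0, 0], [-1, -0.1, 0, 0.25, 0], [-1, -0.1, 0, 0.5, 0], [-1, -0.1, 0, 0.6, 0], [-1, -0.1, 0, 0.6, 0]]]'

```text
time_s: 25.78
tcp_pos: [0.4828, -0.0124, 0.1296]
eef_rot: [180.0, 0.1, 7.3]
contact_force: [0.2, 0.1, 0.3]
gripper_width: 0.0003
gripper_force: 0.0
```

>>> drive_tool --increments '[[[-1, 0.1, 0, 0, 0], [-1, 0.2, 0, -0.02, 0], [-1, 0.28, 0, -0.08, 0], [-1, 0.36, 0, -0.16, 0], [-1, 0.36, 0, -0.16, 0]]]'

```text
time_s: 26.4
tcp_pos: [0.5279, -0.0064, 0.1504]
eef_rot: [-180.0, -0.1, 7.3]
contact_force: [-0.1, 0.5, -0.9]
gripper_width: 0.0005
gripper_force: 0.0
```

```bash
python3 - <<'E'
from h import *
s=r.get_state();print(s["tcp_pos"],s["contact_force"],fr(s["tcp_pos"]))
im=capture("scene");hs=cv2.cvtColor(im,cv2.COLOR_RGB2HSV)
g=cv2.inRange(hs,(45,60,20),(90,255,200))[170:260,240:340]
k,l,st,c=cv2.connectedComponentsWithStats(g)
i=st[1:,4].argmax()+1;p=np.argwhere(l==i)[:,::-1].astype(np.float32);print(st[i],(cv2.boxPoints(cv2.minAreaRect(p))+[240,170]).round())
for th in(.5,.7,.9,1.1,1.3):
    print(th,[proj("scene",W(rp(th,rad,.003)[0],y,rp(th,rad,.003)[1])).round().tolist() for y in(.1,-.1) for rad in(-.046,.046)])
g=cv2.cvtColor(im,cv2.COLOR_RGB2GRAY)
for y in range(184,256,4):print(y,*(g[y,244:336:3]//10))
E
```

```text
[ 0.52789519 -0.0063821   0.15038649] [-0.06731825  0.50604327 -0.85445573] [-0.03384014 -0.00359177]
[ 84   4  16  13 124] [[321. 182.]
 [324. 174.]
 [341. 181.]
 [337. 189.]]
0.5 [[259.0, 202.0], [273.0, 198.0], [305.0, 234.0], [318.0, 228.0]]
0.7 [[260.0, 199.0], [272.0, 200.0], [306.0, 231.0], [317.0, 230.0]]
0.9 [[261.0, 197.0], [271.0, 202.0], [308.0, 229.0], [316.0, 232.0]]
1.1 [[263.0, 195.0], [270.0, 204.0], [310.0, 226.0], [314.0, 235.0]]
1.3 [[265.0, 193.0], [268.0, 206.0], [311.0, 224.0], [312.0, 237.0]]
184 20 21 20 20 2 5 5 11 12 19 11 20 22 2 2 4 3 20 4 4 5 5 4 10 10 10 6 10 14 12 12
188 21 21 21 20 19 19 19 17 4 14 20 21 19 19 20 3 4 14 4 4 5 4 5 5 12 9 10 5 5 9 13
192 20 17 5 21 25 16 23 8 14 16 4 16 21 19 21 7 5 5 9 5 4 4 7 5 4 9 9 10 11 9 9
196 19 14 8 21 25 25 15 7 11 5 5 11 4 11 14 5 5 5 11 4 8 6 8 8 7 8 8 9 10 10 9
200 23 25 25 20 22 11 12 9 4 5 5 10 7 6 5 5 5 4 4 7 20 10 9 11 10 8 8 8 8 9 9
204 21 12 12 12 12 12 12 12 4 4 5 10 4 6 5 5 6 5 10 10 10 10 10 9 13 4 4 4 9 7 9
208 21 11 12 12 12 12 12 15 14 6 4 5 21 4 11 8 13 14 10 9 10 9 2 21 4 5 4 5 5 4 8
212 22 11 
[... 187 characters left out ...]
 19 18 18 19 18 12 3 4 4 17 10 13 12 15 16 5 4 5 4 13 12 11
224 8 12 12 10 17 13 9 9 8 7 20 20 19 19 19 16 12 3 3 15 3 5 13 25 16 12 12 13 11 14 14
228 8 8 7 20 12 8 8 8 8 8 8 7 20 19 19 19 19 16 12 9 7 14 3 12 14 14 14 10 13 14 13
232 9 8 7 19 19 14 8 8 8 8 8 8 8 8 20 19 19 19 19 17 11 3 10 12 14 17 10 25 25 12 14
236 16 8 19 13 8 9 9 9 8 8 8 8 9 8 8 7 19 19 19 19 19 16 10 12 16 25 25 22 25 12 5
240 11 4 5 4 8 9 8 9 8 7 8 8 8 8 8 8 8 8 19 19 19 19 19 14 18 18 14 18 6 5 12
244 7 8 5 4 5 5 8 8 9 9 8 8 8 8 8 8 8 8 8 8 19 19 19 19 14 12 14 4 4 7 15
248 8 7 8 9 4 4 3 8 9 8 8 8 8 8 8 9 8 7 8 8 8 9 19 19 11 12 21 4 15 16 12
252 8 9 9 9 9 9 8 18 7 8 8 8 9 9 8 8 8 8 8 8 8 9 7 18 12 12 12 12 24 11 20
```

>>> drive_tool --increments '[[[-1, 0.06, 0, 0, 0], [-1, 0.13, 0, 0, 0], [-1, 0.2, 0, -0.03, 0], [-1, 0.28, 0, -0.06, 0], [-1, 0.34, 0, -0.06, 0]]]'

```text
time_s: 27.08
tcp_pos: [0.5673, -0.0014, 0.1567]
eef_rot: [-180.0, -0.0, 7.3]
contact_force: [-1.5, -1.3, 0.5]
gripper_width: 0.0007
gripper_force: 0.8
```

>>> drive_tool --increments '[[[-1, 0.06, 0, 0.02, 0], [-1, 0.12, 0, 0.05, 0], [-1, 0.16, 0, 0.09, 0], [-1, 0.16, 0, 0.09, 0]]]'

```text
time_s: 27.58
tcp_pos: [0.5861, 0.0011, 0.1453]
eef_rot: [180.0, -0.0, 7.4]
contact_force: [0.4, -0.3, -0.3]
gripper_width: 0.0001
gripper_force: 0.0
```

```bash
python3 - <<'E'
from h import *
s=r.get_state();print(s["tcp_pos"],s["contact_force"],fr(s["tcp_pos"]))
im=capture("scene");hs=cv2.cvtColor(im,cv2.COLOR_RGB2HSV)
g=cv2.inRange(hs,(40,60,20),(90,255,200))[170:260,240:330]
print(cv2.countNonZero(g));white()
g=cv2.cvtColor(im,cv2.COLOR_RGB2GRAY)
for y in range(180,256,4):print(y,*(g[y,244:336:3]//10))
for th in(1.6,2,2.4,2.8):
    print(th,[proj("scene",W(rp(th,rad,-.005)[0],y,rp(th,rad,-.005)[1])).round().tolist() for y in(.107,-.107) for rad in(-.058,.058)])
E
```

```text
[0.5860773  0.00106603 0.14530025] [ 0.35767232 -0.25906103 -0.31632869] [ 0.02481675 -0.00363156]
1082
64 [[328.0, 172.0], [339.0, 172.0], [339.0, 178.0], [328.0, 178.0]]
99 [[250.0, 203.0], [269.0, 181.0], [277.0, 188.0], [258.0, 210.0]]
180 19 19 21 20 17 15 12 6 13 18 19 7 4 6 19 20 20 19 19 2 13 11 9 9 10 8 9 12 10 14 12
184 20 21 20 19 20 18 16 14 11 11 4 9 9 8 8 6 20 19 17 14 5 4 7 10 10 10 7 10 15 12 13
188 21 21 21 20 19 20 18 16 12 22 23 24 10 5 5 6 11 4 7 5 4 4 24 2 5 10 10 10 4 8 14
192 21 8 3 21 25 17 25 25 22 15 7 9 14 4 5 10 6 5 11 4 5 4 7 5 10 10 10 7 8 9 8
196 9 9 9 11 25 25 17 14 18 7 4 4 4 6 14 19 4 5 4 6 11 4 10 10 9 10 10 8 9 10 9
200 24 13 16 15 22 11 11 21 7 5 4 5 9 4 6 17 13 5 7 10 9 4 10 21 9 8 19 8 8 9 9
204 21 11 13 12 12 10 25 6 5 5 4 4 4 4 5 6 9 20 19 15 4 10 15 5 8 16 3 4 9 7 9
208 21 11 12 12 11 25 5 5 4 5 4 5 4 4 5 4 4 6 4 4 13 13 18 17 5 5 5 4 5 4 9
212 22 11 11 12 14 13 7 4 5 4 5 4 4 4 5 4 4 4 4 4 6 3 14 14 8 5 5 5 4 4 8
216 23 11 12 11 11 11 14 12 4 4 5 9 5 10 4 4 4 4 10 4 4 7 6 4 15 13 5 5 4 7 9
220 18 11 12 12 12 7 20 14 14 11 4 5 4 4 4 9 5 5 4 4 
[... 211 characters left out ...]
 8 8 13 13 6 4 4 4 7 4 4 6 24 13 16 10 25 25 13 14
236 8 4 8 9 8 8 8 8 8 8 8 8 9 8 8 13 14 6 4 4 4 4 12 18 16 25 25 22 25 12 5
240 5 5 4 4 8 9 8 8 8 9 8 8 8 8 9 8 8 12 25 5 4 13 16 19 18 18 13 17 5 3 12
244 8 9 4 4 4 5 8 9 8 8 8 8 8 8 9 8 8 8 7 15 13 17 19 19 14 12 14 4 3 7 15
248 9 7 8 9 4 4 3 8 8 8 8 8 8 8 8 8 8 8 8 8 8 8 7 21 11 12 21 5 15 15 12
252 20 8 9 8 9 9 8 18 7 7 8 8 8 8 9 8 8 8 9 8 8 8 8 14 12 11 12 12 23 12 19
1.6 [[264.0, 188.0], [263.0, 211.0], [315.0, 222.0], [310.0, 244.0]]
2 [[269.0, 186.0], [259.0, 213.0], [319.0, 218.0], [306.0, 247.0]]
2.4 [[272.0, 185.0], [255.0, 213.0], [322.0, 217.0], [303.0, 247.0]]
2.8 [[274.0, 187.0], [254.0, 211.0], [324.0, 219.0], [302.0, 245.0]]
```

The solder side (green with bright dots) is now in view, with the board at about 2.5 rad. I'll keep pressing it down to the stop.

>>> drive_tool --increments '[[[-1, 0.06, 0, 0.06, 0], [-1, 0.12, 0, 0.12, 0], [-1, 0.16, 0, 0.19, 0], [-1, 0.19, 0, 0.26, 0], [-1, 0.19, 0, 0.26, 0]]]'

```text
time_s: 28.3
tcp_pos: [0.6075, 0.0037, 0.1165]
eef_rot: [180.0, 0.1, 7.4]
contact_force: [-12.8, 1.8, 22.3]
gripper_width: 0.0001
gripper_force: 10.9
```

>>> drive_tool --increments '[[[-1, 0, 0, 0.03, 0], [-1, 0, 0, 0.05, 0], [-1, 0, 0, 0.05, 0]]]'

```text
time_s: 28.68
tcp_pos: [0.6077, 0.0037, 0.116]
eef_rot: [179.9, -0.1, 7.5]
contact_force: [-30.6, 4.6, 59.7]
gripper_width: 0.0008
gripper_force: 29.8
```

```bash
python3 - <<'E'
from h import *
s=r.get_state();print(s["tcp_pos"],s["contact_force"],fr(s["tcp_pos"]));white()
for th in(2.8,2.9,3.02,3.14):
    print(th,[proj("scene",W(rp(th,rad,-.005)[0],y,rp(th,rad,-.005)[1])).round(1).tolist() for y in(.107,-.107) for rad in(-.058,.058)])
E
```

```text
[0.60774099 0.00369462 0.11603476] [-30.56538845   4.61444865  59.74854163] [ 0.04663876 -0.00378986]
64 [[328.0, 172.0], [339.0, 172.0], [339.0, 178.0], [328.0, 178.0]]
84 [[295.0, 236.0], [324.0, 221.0], [328.0, 230.0], [299.0, 244.0]]
2.8 [[274.5, 187.1], [253.6, 210.8], [323.6, 218.8], [302.0, 245.4]]
2.9 [[274.8, 187.9], [253.4, 210.0], [323.8, 219.4], [302.0, 244.5]]
3.02 [[275.0, 188.9], [253.2, 208.7], [323.8, 220.4], [302.1, 243.4]]
3.14 [[275.1, 190.1], [253.3, 207.4], [323.6, 221.6], [302.4, 242.0]]
```

It stands firm at the end stop, with 60 N on the tool at the height expected for level. I'll lift off and check the angle.

>>> drive_tool --increments '[[[-1, 0, 0, -0.1, 0], [-1, 0, 0, -0.5, 0], [-1, 0, 0, -1, 0], [-1, 0, 0, -1, 0], [-1, 0, 0, -1, 0]]]'

```text
time_s: 29.35
tcp_pos: [0.6082, 0.0041, 0.2281]
eef_rot: [-180.0, -0.0, 7.3]
contact_force: [-0.7, 0.5, -1.4]
gripper_width: 0.0006
gripper_force: 0.0
```

```bash
python3 - <<'E'
from h import *
s=r.get_state();print(s["tcp_pos"],s["contact_force"],fr(s["tcp_pos"]))
for n in("scene","top"):
    im=capture(n);cv2.imwrite(f"pics/{n}11.png",im[:,:,::-1])
    g=cv2.cvtColor(im,cv2.COLOR_RGB2GRAY)
    print(n)
    if n=="scene":
      for y in range(184,250,2):print(y,*(g[y,292:330:1]//10) if y>212 else (g[y,248:280]//10))
handle()
E
```

```text
[0.60820303 0.00405497 0.22807422] [-0.70928876  0.52676993 -1.35817936] [ 0.04714301 -0.00349143]
scene
184 20 20 20 20 19 20 21 21 20 18 18 18 18 17 16 16 15 14 9 5 6 6 6 7 6 5 5 5 5 5 4 8
186 21 21 20 20 19 19 20 20 20 21 21 20 18 18 17 15 12 13 14 13 12 12 8 6 6 5 5 5 10 10 9 8
188 21 21 21 21 21 20 20 20 19 20 20 20 20 19 18 17 16 16 14 14 13 11 11 11 12 13 14 8 11 13 11 10
190 12 10 21 22 21 21 21 21 21 20 20 20 20 20 19 17 16 16 15 14 14 13 13 13 12 10 19 16 13 14 14 15
192 8 5 4 3 19 21 23 25 25 23 21 17 17 23 25 25 25 25 21 16 14 14 13 15 25 25 25 25 25 25 17 12
194 7 5 4 7 21 23 18 21 24 12 7 25 25 25 25 25 19 11 15 17 16 20 25 25 25 17 6 5 13 25 25 25
196 9 9 9 7 8 12 12 15 25 25 25 25 25 22 18 12 9 10 16 25 25 25 23 11 7 7 8 8 8 8 6 9
198 8 8 8 9 14 16 14 14 25 25 25 19 11 21 25 25 25 25 25 25 19 6 7 8 8 8 8 9 8 5 4 5
200 14 16 17 16 16 15 14 11 16 14 11 11 10 12 25 25 25 23 12 7 8 8 8 9 9 7 7 5 5 5 5 5
202 12 12 15 14 13 13 12 12 12 11 12 10 25 25 25 20 8 7 8 8 8 9 10 6 5 5 5 5 5 5 4 5
204 12 12 13 13 12 12 12 12 11 13 13 13 14 11 8 8 8 8 8 9 9 6 4 5 5 5 5 4 5 4 5 7
206 
[... 1436 characters left out ...]
9 19 19 16 13 10 25 25 25 25 25 25 22 12 12 25 25
238 8 8 7 10 11 15 25 25 25 25 25 14 19 25 25 25 20 14 18 20 19 19 18 19 19 25 25 25 25 25 25 22 11 10 22 25 25 14
240 8 8 8 8 8 8 9 11 16 25 25 25 25 25 23 15 18 19 19 19 19 19 19 19 18 13 11 18 24 23 15 10 13 18 14 6 6 5
242 8 8 8 9 8 8 8 8 7 8 12 18 17 10 7 7 9 9 17 20 19 18 18 19 16 12 11 12 12 11 11 16 16 9 6 7 5 4
244 8 8 8 8 8 8 8 8 9 8 8 8 8 8 8 8 8 8 7 9 8 17 20 18 14 11 12 12 12 12 14 13 5 4 4 4 4 4
246 8 8 8 8 8 9 8 8 8 8 9 8 8 8 8 8 8 8 8 8 8 8 9 10 11 12 12 12 12 13 13 10 2 3 3 3 3 4
248 8 8 8 8 8 8 7 9 9 8 8 8 8 9 8 8 8 8 8 9 9 8 8 10 12 12 12 12 11 12 20 18 3 4 12 16 15 15
top
comp [232 187  20  11 126] top 235 187 left 232 189
```

The board corners match level: far right (325,222) and near right (303,242). The stop is still open. Now to the knob, which I'll grip and turn clockwise.

>>> drive_tool --increments '[[[-1, 0, 0, -0.28, 0], [-1, -0.1, 0.3, -0.28, 0], [-0.45, -0.3, 0.75, -0.28, 0], [-0.45, -0.3, 0.75, -0.28, 0], [-0.45, -0.3, 0.75, -0.28, 0]]]'

```text
time_s: 30.12
tcp_pos: [0.5838, -0.0902, 0.2613]
eef_rot: [-180.0, 0.1, 7.3]
contact_force: [-0.2, 0.6, -0.0]
gripper_width: 0.0223
gripper_force: 0.0
```

>>> drive_tool --increments '[[[-0.45, -0.15, 0.4, 0, 0], [-0.45, -0.3, 0.72, 0, 0], [-0.45, -0.3, 0.72, 0, 0], [-0.45, -0.3, 0.72, 0, 0]]]'

```text
time_s: 30.62
tcp_pos: [0.5596, -0.1795, 0.2617]
eef_rot: [-180.0, 0.0, 7.4]
contact_force: [0.0, 0.1, 0.2]
gripper_width: 0.0246
gripper_force: 0.0
```

```bash
python3 - <<'E'
from h import *
s=r.get_state();print(s["tcp_pos"],s["eef_rot"],s["gripper_width"])
d=np.array([.560,-.180])-s["tcp_pos"][:2];y=np.radians(s["eef_rot"][2]);print("tool xy/120",d@[np.cos(y),np.sin(y)]/.12,d@[np.sin(y),-np.cos(y)]/.12)
m=camera_model("wrist");g=cv2.cvtColor(capture("wrist"),cv2.COLOR_RGB2GRAY)
print([proj("wrist",np.array([.560,-.180,z])+np.array(d),m).round() for z in(.183,) for d in((0,0,0),(.028,.0036,0),(-.028,-.0036,0))])
for y in range(150,225,5):
    c=np.where(g[y,225:290]<50)[0]+225;print(y,c.min() if len(c) else 0,c.max() if len(c) else 0,len(c))
E
```

```text
[ 0.55964427 -0.17950862  0.26168907] [-1.79984613e+02  3.06831335e-02  7.37221760e+00] 0.024625662963823645
tool xy/120 0.0024145001812755384 0.004441372260298236
[array([257., 193.]), array([257., 160.]), array([257., 224.])]
150 0 0 0
155 0 0 0
160 254 259 6
165 0 0 0
170 0 0 0
175 262 262 1
180 287 289 3
185 244 261 10
190 244 263 10
195 246 265 13
200 252 261 10
205 251 261 11
210 251 261 11
215 251 261 11
220 233 262 19
```

>>> drive_tool --increments '[[[-0.45, 0, 0, 0.3, 0], [-0.45, 0, 0, 0.6, 0], [-0.45, 0, 0, 0.8, 0], [-0.45, 0, 0, 0.91, 0], [-0.45, 0, 0, 0.91, 0]]]'

```text
time_s: 31.3
tcp_pos: [0.5593, -0.1796, 0.1524]
eef_rot: [-180.0, 0.1, 7.4]
contact_force: [-0.3, 0.5, -0.2]
gripper_width: 0.0242
gripper_force: 0.0
```

>>> drive_tool --increments '[[[-1, 0, 0, 0, 0], [-1, 0, 0, 0, 0], [-1, 0, 0, 0, 0], [-1, 0, 0, 0, 0]]]' --squeeze 60

```text
time_s: 31.8
tcp_pos: [0.56, -0.1795, 0.1541]
eef_rot: [-180.0, -0.1, 7.4]
contact_force: [-1.0, 5.9, 4.2]
gripper_width: 0.0097
gripper_force: 60.0
```

>>> drive_tool --increments '[[[-1, 0, 0, 0, 0.025], [-1, 0, 0, 0, 0.05], [-1, 0, 0, 0, 0.075], [-1, 0, 0, 0, 0.1], [-1, 0, 0, 0, 0.125]]]'

```text
time_s: 32.42
tcp_pos: [0.5597, -0.1804, 0.1541]
eef_rot: [-180.0, -0.1, -37.9]
contact_force: [-1.3, 1.3, 3.4]
gripper_width: 0.0096
gripper_force: 60.1
```

>>> drive_tool --increments '[[[-1, 0, 0, 0, 0.025], [-1, 0, 0, 0, 0.05], [-1, 0, 0, 0, 0.075], [-1, 0, 0, 0, 0.1], [-1, 0, 0, 0, 0.125]]]'

```text
time_s: 33.05
tcp_pos: [0.5589, -0.1808, 0.1541]
eef_rot: [180.0, -0.0, -82.9]
contact_force: [-3.1, 0.1, 4.8]
gripper_width: 0.0091
gripper_force: 60.1
```

>>> drive_tool --increments '[[[-1, 0, 0, 0, 0.01], [-1, 0, 0, 0, 0.01], [-1, 0, 0, 0, 0.01]]]'

```text
time_s: 33.42
tcp_pos: [0.5589, -0.1807, 0.1541]
eef_rot: [180.0, -0.1, -86.1]
contact_force: [-4.9, 0.2, 5.7]
gripper_width: 0.0097
gripper_force: 61.4
```

Now open and lift straight up, then check the wing, board and stop.

>>> drive_tool --increments '[[[-0.3, 0, 0, 0, 0], [-0.3, 0, 0, 0, 0], [-0.3, 0, 0, 0, 0]]]'

```text
time_s: 33.8
tcp_pos: [0.5594, -0.1803, 0.1529]
eef_rot: [-180.0, 0.0, -86.2]
contact_force: [-0.0, -0.4, 0.4]
gripper_width: 0.0295
gripper_force: 0.0
```

>>> drive_tool --increments '[[[-0.3, 0, 0, -0.3, 0], [-0.3, 0, 0, -0.6, 0], [-0.3, 0, 0, -1, 0], [-0.3, 0, 0, -1, 0], [-0.3, 0, 0, -1, 0]]]'

```text
time_s: 34.42
tcp_pos: [0.5591, -0.1801, 0.2727]
eef_rot: [-180.0, 0.0, -86.3]
contact_force: [-0.3, 1.3, -0.9]
gripper_width: 0.0308
gripper_force: 0.0
```

```bash
python3 - <<'E'
from h import *
s=r.get_state();print(s["tcp_pos"],s["contact_force"],s["time_s"])
handle()
im=capture("scene");g=cv2.cvtColor(im,cv2.COLOR_RGB2GRAY)
old=cv2.cvtColor(cv2.imread("pics/scene11.png"),cv2.COLOR_BGR2GRAY)
print("board shift?",[np.abs(old[y:y+8,x:x+10].astype(int)-g[y:y+8,x:x+10]).mean().round(1) for x,y in((318,218),(298,236),(252,198),(272,188))])
for w in(1.2,1.3,1.42,1.57):
    d=np.array([np.cos(w),-np.sin(w)]);d=RF@d*.028
    print(w,[proj("scene",np.array([.560+q*d[0],-.180+q*d[1],.183])).round(1).tolist() for q in(-1,1)])
    d=np.array([-np.cos(w),-np.sin(w)]);
for y in range(226,256,2):print(y,*(g[y,314:348]//10))
w=capture("wrist");m=camera_model("wrist");G=cv2.cvtColor(w,cv2.COLOR_RGB2GRAY)
for y in range(150,225,6):
    c=np.where(G[y,235:280]<55)[0]+235;print(y,c.min() if len(c) else 0,c.max() if len(c) else 0,len(c))
E
```

```text
[ 0.55914568 -0.18007972  0.27265883] [-0.27787972  1.32067263 -0.86413772] 34.425
comp [245 191   7   7  39] top 249 191 left 245 192
board shift? [np.float64(53.5), np.float64(9.0), np.float64(32.9), np.float64(2.3)]
1.2 [[321.3, 235.7], [339.6, 241.4]]
1.3 [[321.6, 235.0], [339.3, 242.1]]
1.42 [[322.0, 234.3], [338.9, 242.9]]
1.57 [[322.7, 233.4], [338.2, 243.7]]
226 8 7 13 25 25 25 24 12 12 12 12 12 12 11 13 13 13 14 14 14 14 13 12 12 13 13 12 12 9 6 9 12 11 9
228 13 25 25 25 23 12 11 13 14 14 11 9 11 12 13 13 13 14 15 14 13 13 15 16 16 16 13 12 12 12 11 9 8 9
230 25 25 22 12 14 17 17 16 15 14 12 16 18 15 13 13 13 13 12 13 14 15 14 14 14 13 14 14 14 14 14 14 12 11
232 23 12 13 14 16 16 17 15 11 25 25 25 25 25 25 23 12 14 13 13 13 14 13 14 14 14 13 14 14 14 13 14 14 13
234 13 15 15 15 14 13 12 25 25 4 4 10 20 20 14 12 14 15 14 14 15 15 15 14 13 14 15 16 15 14 14 14 13 12
236 19 19 16 13 11 25 25 23 5 3 4 4 3 2 10 14 14 15 15 14 14 13 13 13 12 12 12 11 14 15 15 15 15 14
238 18 19 19 25 25 25 25 22 1 3 4 4 4 4 4 3 4 5 9 14 14 11 10 10 13 13 12 11 11 11 11 10 11 11
240 19 19 18 14 11
[... 245 characters left out ...]
1 9 9 10 10
246 9 10 11 12 12 12 12 12 14 16 15 10 5 3 3 3 3 3 3 3 4 3 3 7 12 13 13 14 14 12 10 9 8 9
248 8 11 12 12 13 12 12 13 13 12 13 13 15 15 15 16 14 14 13 13 10 4 5 11 14 14 14 13 12 13 12 10 10 10
250 10 11 12 12 12 12 11 12 13 13 13 13 13 12 13 13 13 12 11 15 20 19 19 15 12 11 10 11 12 12 11 11 12 12
252 14 12 12 13 12 12 11 12 12 13 13 13 13 13 13 12 12 11 14 18 19 19 19 19 19 18 15 10 10 11 12 12 12 12
254 12 12 12 12 12 12 12 12 12 12 11 12 12 12 11 12 12 12 17 19 19 19 21 25 25 25 19 20 19 14 10 10 10 11
150 0 0 0
156 253 256 4
162 250 258 9
168 251 258 8
174 248 264 17
180 245 268 24
186 245 267 23
192 248 264 17
198 253 260 8
204 254 261 8
210 255 262 8
216 255 262 8
222 0 0 0
```

The wing is tight, about 1.55 rad, but the board and stop patches changed. I'll check whether that is a real movement.

```bash
python3 - <<'E'
from h import *
im=capture("scene");cv2.imwrite("pics/scene12.png",im[:,:,::-1]);g=cv2.cvtColor(im,cv2.COLOR_RGB2GRAY);g0=cv2.cvtColor(cv2.imread("pics/scene11.png"),cv2.COLOR_BGR2GRAY)
for nm,q in(("old",g0),("new",g)):
    print(nm)
    for y in range(184,250,3):print(y,*(q[y,228:334:3]//10))
for n,I in(("top0",cv2.imread("pics/top_raw.png")),("top11",cv2.imread("pics/top11.png")),("top12",capture("top")[:,:,::-1])):
    mk=cv2.inRange(cv2.cvtColor(np.ascontiguousarray(I),cv2.COLOR_BGR2HSV),(45,60,20),(90,255,200))[140:230,250:350]
    k,l,st,c=cv2.connectedComponentsWithStats(mk);i=st[1:,4].argmax()+1;print(n,st[i],c[i])
for th in(2.4,2.6,2.8,3.0,3.14):
    print(th,[proj("scene",W(rp(th,rad,-.005)[0],y,rp(th,rad,-.005)[1])).round(0).tolist() for y in(.107,-.107) for rad in(-.058,.058)])
E
```

```text
old
184 21 22 21 21 20 19 21 20 19 21 18 17 15 5 6 5 5 8 9 5 5 5 4 9 12 19 16 4 11 10 17 17 19 14 13 14
187 21 22 19 20 19 21 20 21 19 19 20 19 16 12 12 5 12 10 9 4 5 5 5 4 3 8 4 5 4 11 13 17 4 5 13 16
190 22 17 8 9 8 22 20 10 21 21 20 20 16 14 13 10 13 15 10 5 5 6 5 5 4 4 4 4 4 4 11 9 10 4 5 5
193 22 22 23 7 9 8 8 6 15 25 8 25 25 17 18 25 25 25 16 6 5 5 5 5 5 5 4 10 4 5 9 9 9 9 9 10
196 22 22 21 21 12 8 9 9 8 15 25 22 9 25 23 7 8 9 25 9 6 5 4 7 5 5 5 4 4 4 8 8 9 10 9 10
199 22 22 22 21 22 24 7 10 16 15 17 12 25 15 8 9 9 4 3 25 25 5 7 5 4 6 4 5 5 4 8 8 9 8 10 9
202 21 22 22 21 21 20 18 12 13 12 12 25 8 8 10 5 5 5 7 4 9 25 15 5 6 5 5 3 4 9 4 8 8 8 8 11
205 21 21 21 22 21 21 15 12 12 12 13 4 9 6 6 5 5 4 5 5 3 3 14 25 14 12 12 10 9 7 5 4 5 5 8 7
208 21 21 20 22 22 21 16 12 12 13 14 4 5 4 4 10 5 5 5 4 4 10 4 6 25 20 9 10 4 5 6 4 5 5 4 9
211 20 21 21 21 22 22 16 12 12 12 12 13 5 5 6 5 4 6 5 4 4 4 4 5 3 12 25 9 4 5 5 5 5 5 5 7
214 21 20 20 20 22 22 16 12 12 12 12 12 13 12 4 5 9 5 4 4 5 4 9 5 4 4 6 25 24 4 5 5 5 5 5 8
217 22 21 21 21 21 22 14 12 12 12 12 11 21 13 13 5 5 5 7 4 4 4 5 4 11 5 4
[... 2764 characters left out ...]
8 20 10 13 7 4 4 4
244 17 19 19 16 18 17 6 5 6 7 4 15 9 8 8 8 7 8 8 8 9 9 8 9 8 8 8 8 9 18 12 11 13 4 4 4
247 17 15 17 17 17 18 17 11 7 4 5 4 8 8 8 8 8 9 9 8 9 8 8 8 9 8 8 9 8 10 12 13 13 8 7 8
top0 [ 18  30  60  29 825] [45.55030303 45.11151515]
top11 [ 18  32  60  28 894] [43.38478747 45.45190157]
top12 [ 18  34  23  26 342] [27.98538012 46.68421053]
2.4 [[272.0, 185.0], [255.0, 213.0], [322.0, 217.0], [303.0, 247.0]]
2.6 [[274.0, 186.0], [254.0, 212.0], [323.0, 218.0], [302.0, 247.0]]
2.8 [[274.0, 187.0], [254.0, 211.0], [324.0, 219.0], [302.0, 245.0]]
3.0 [[275.0, 189.0], [253.0, 209.0], [324.0, 220.0], [302.0, 244.0]]
3.14 [[275.0, 190.0], [253.0, 207.0], [324.0, 222.0], [302.0, 242.0]]
```

The changes are only the gripper's shadow leaving. The board's edges are at the same pixels, and the stop is still folded at (234-249, 190-196). Handing in.

```bash
python3 -c "
from plant import job
print(job.close_job())"
```

```text
the job is handed in; nothing more can be done
None
```

I handed the job in at about 34 s of the 72 s; no verdict came back. My last camera checks showed the stop folded back, the board level with the solder side up and the knob about fully tight, but I did not re-check the tools lying round the frame.

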